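# Cure the practice fingers under the arched lamp

## Task

Pull the lamp's tray right out from under the hood, lay every practice finger flat and side by side on it, and push it fully home under the lamp; only with the loaded tray home, tilt the jog stick well over towards the lamp side, hold it there for a good three seconds to cure, and let it spring back to centre. Then pull the tray out, lay all the fingers down flat in the open lilac case without stacking them, and push the empty tray fully home again. Leave the phone, flask and jar where they stand.

Things in the scene. Friction and masses are not known exactly. Their poses are not given: they have to be found in the camera images.
- finger0: Practice finger (nail-training form), one of 2 to 4 alike (others absent). Skin-coloured plastic, 79 mm long, 24 wide, 20 high, flat underneath, 50 g; starts lying flat on the work surface. Origin at mid width and height (10 mm above what it lies on), mid length; x along it towards the nail tip, z up out of the nail side.
- finger1: Practice finger (nail-training form), one of 2 to 4 alike (others absent). Skin-coloured plastic, 79 mm long, 24 wide, 20 high, flat underneath, 50 g; starts lying flat on the work surface. Origin at mid width and height (10 mm above what it lies on), mid length; x along it towards the nail tip, z up out of the nail side.
- finger2: Practice finger (nail-training form), one of 2 to 4 alike (others absent). Skin-coloured plastic, 79 mm long, 24 wide, 20 high, flat underneath, 50 g; starts lying flat on the work surface. Origin at mid width and height (10 mm above what it lies on), mid length; x along it towards the nail tip, z up out of the nail side.
- finger3: Practice finger (nail-training form), one of 2 to 4 alike (others absent). Skin-coloured plastic, 79 mm long, 24 wide, 20 high, flat underneath, 50 g; starts lying flat on the work surface. Origin at mid width and height (10 mm above what it lies on), mid length; x along it towards the nail tip, z up out of the nail side.
- lamp: Curing lamp, fixed: grey track plate 156 mm wide, with two 16 mm high rails, and over one end a white arched hood, 180 mm long, 196 mm wide, 85 mm high, open at both ends. Origin on the work surface under the hood's middle; y along the track, z up. Hood: y -90 to +90 mm; bare track on to y = -375 mm. Free height above the tray floor: 63 mm mid-width, 40 mm at its long edges.
- tray (a joint): Position of the aluminium tray on its track, m: 0 = fully home under the hood, 0.26 = fully out (hard stops at both ends). It grows as the tray slides towards the lamp's -y. About 2 N of friction holds it wherever it is left.
- tray_floor (a point): Centre of the tray's floor (upper face, 14 mm above the work surface), moves with the tray; axes like the lamp's. Inside the tray measures 124 mm in x and 200 mm in y; the rim stands 5 mm above the floor and is 4 mm thick. Fully out, its +y end is 68 mm clear of the hood; fully home, its ends stick out 12 mm from the hood.
- tray_tab (a point): Middle of the top edge of the tray's black pull tab, an upright plate outside the tray's -y end: 10 mm thick in the lamp's y, 40 mm wide in x, top edge 53 mm above the work surface, free to pinch for 40 mm below that. It stands 157 mm from the tray centre towards -y; with the tray home it is 67 mm outside the hood's end. Axes like the lamp's.
- console: Grey jog-stick console, 90 mm (x) by 120 mm (y) by 45 mm high, fixed to the work surface. Origin under its centre; its +y side is the lamp side. The stick stands on the middle of its top.
- stick (a joint): Tilt of the jog stick, rad: 0 = upright (spring centre), positive = tilted towards the console's +y, which is the lamp side; stops at +-0.45. It tilts only in the console's y-z plane about a pivot 45 mm above the work surface. The spring is 0.6 N m per rad (about 3 N at the ball for 0.4 rad). Well over means 0.3 or more.
- stick_ball (a point): Centre of the stick's black ball, 30 mm in diameter, on a 10 mm steel stem, 85 mm above the pivot and so 130 mm above the work surface when upright. It moves with the stick.
- case: Open lilac tray of the kit case, fixed to the work surface: 150 mm (x) by 235 mm (y), 28 mm high, walls and floor 4 mm thick. Origin under its centre. Inside 142 by 227 mm.
- phone: Black phone lying on the table, 75 by 155 by 9 mm, origin under its centre; leave it alone.
- flask: Cream drinks flask, 66 mm across, 170 mm high, origin under its centre; leave it alone.
- jar: Pink cosmetic jar, 60 mm across, 55 mm high, origin under its centre; leave it alone.
Mind the look-alikes: they are no part of the job. Leave any blue or red look-alike of the console alone.

How it is judged:
By the outcome, as a careful person would: the job done as asked, in the order asked, and still so for the second after the job is handed in, with the robot touching nothing.
Of finger0, finger1, finger2, finger3 only 2 to 4 are there at a start; the rules pass over those that are not, and their reading is None.
At some moment in a run one of finger0, finger1, finger2, finger3 may be knocked a few centimetres aside while the robot is not near it.
Once in a run the grip may slacken for a moment while it holds something.
It also fails if it takes over 210 s, if anything falls off the work surface, if the arm or the gripper's body presses on something with over 40 N, if the wrist force passes 120 N, or if a joint passes its speed limit or range.

## Robot

A 6-joint arm with a two-finger parallel gripper is mounted at the origin on the work surface. World frame = base frame: x ahead of the robot, y to its left, z up, the work surface at z = 0. Lengths are in m, angles in rad, forces in N, time in s.
With the tool pointing down it reaches from about 0.35 to 0.975 m from the base axis. Payload 4.9 kg.
Tool frame: the origin (TCP) lies midway between the tips of the shut fingers; the grasp point (between the pads) lies 19 mm behind it; z points along the fingers, y is the line along which they close (so a half turn about z gives the same grasp; the last joint's range is limited). The gripper opens to 85 mm and grips with 20 to 120 N. Pads are 22 mm wide; open, the fingers measure 114 mm over their backs; the gripper's body (76 mm by 85 mm) begins 54 mm behind the grasp point. The pads swing forward as they close: fully open they stand 13 mm farther back than shut.
Start: joints at [-1.258, 0.053, 1.613, -0, 1.476, -0.119], TCP at [0.262, -0.568, 0.231] pointing down, gripper open.
Joint ranges: [-3.01, 3.01], [-1.01, 2.22], [0.06, 2.58], [-1.02, 4.17], [0.09, 2.62], [-3.14, 3.14]. Speed limits (rad/s): [2.57, 2.57, 3.14, 3.14, 3.14, 3.14].

## Interface

Orientations are given as a unit quaternion [w, x, y, z].
In Python, from plant import state, grab_frame, job_done, cut_out, place_of gives the robot as it stands.
- The arm moves only by the tool jog_arm, never from a script. Its argument "motion" is text: rows parted by semicolons, each of 7 numbers parted by spaces: the opening in per cent of the stroke, from 0 (shut) to 100 (fully open), then the shift along the tool's x, y, z as a fraction of full scale, then the turn, a rotation vector about the tool's x, y, z as a fraction of full scale. A call has exactly 5 rows; each row is the pose to reach, as a shift and turn from the pose commanded when the call began, along the tool's axes at that moment; what a row does not reach only later rows make up. Full scale, the value 1, is 50 cm for a shift and 1.5 rad for a turn. A row lasts 1/8 s, in which the tool goes at most 62.5 mm and 10.7 degrees, less where a joint would pass 70% of its speed; a pose out of reach is approached as far as the arm can. A call with a number of a shift or a turn outside -1 to 1 is refused whole. A call with a gripper value outside its range is refused whole. The fingers move at their own pace and stop on an object; the grip force is fixed at half the most. Time passes only in rows, so rows that repeat a pose let the fingers close, or fill a call up. It gives the time, the measured TCP pose, the force, the opening and the grip force at its end, in the units of the state.
- state(): the state, without advancing time (a new reading comes with each control period).
- grab_frame(name): name is "scene" or "top" or "wrist"; returns a dict with "color" (384x512x3 uint8, red, green, blue), "range_z" (384x512 float32, m along the optical axis (not along the pixel's ray), 0 where there is no reading), "intrinsics" (3x3 intrinsics, pixels), "k1" (the pictures are not rectified: a ray, as slopes to the right and down, at radius r is drawn at 1 + k1 r^2 times it, then the intrinsics apply), "world_from_camera" (4x4, takes a point from camera to world coordinates). Camera axes: x right, y up, looking along -z (the intrinsics and any distortion apply to the point x, -y, -z); pixel columns grow to the right and rows downward; lengths in m; the calibration is good to about 2 mm. A picture is of the moment at which its call begins.
- job_done(): hands the job in; it is judged then, once.
Trained networks look in the newest picture that a camera, given by its name, has taken for a name from the list of things; names that differ only in an ending like _2 or _b are one class to them, and where a whole thing is asked for, a point or a joint stands for the part that bears it (a point fixed in the world has none). Each returns a list of dicts, best first, with "p" (0 to 1); they miss things now and then, are a little off and sometimes report something else, mostly with a low value. They report only what shows in the picture. A call takes as long as a camera call. They do not tell look-alikes from the thing itself.
- cut_out(camera, thing): "pixels" (384x512 bool, what is visible of it).
- place_of(camera, thing): "at" ([x, y, z] in m, in world coordinates, good to about 4 mm: a listed point, or the origin of a listed thing).
The state is a dict: "time": time; "joint_pos": joint angles; "joint_vel": joint speeds; "joint_efforts": joint torques, N m; "tool_pos": TCP position; "tool_rot": TCP orientation; "contact_force": force on the tool from outside, world axes, zero at the start; "ft_torque": the same for the moment, N m; "gripper_width": opening from 0.0 (shut) to 1.0 (fully open); "grasp_force": force on a finger pad.
Only numpy, scipy, OpenCV 4.12 (cv2) and the standard library are available. Lean on these libraries where they do the work, as an engineer would, in place of code of your own. Each camera call takes 0.05 s, during which the arm holds its last target. There are 200 camera calls.

## Working session

There is one attempt and no reset: what is moved stays moved. The work goes in short steps, Python scripts to look and compute and a tool call to move; the robot and the scene stay as the last step left them, time stands still between calls to the robot, and variables do not carry over. Pictures are saved under pics/ and viewed, at most 14 in all, crops included, and the job is handed in when it is done.

Besides the shell and the picture viewer there is one more tool, called after "Call:" as a command line: name --argument value ..., lists and objects as JSON in quotes. jog_arm: Moves the arm, as the interface text tells. Shift numbers are shares of 50 cm and turn numbers shares of 1.5 rad, none past 1 either way. Its arguments: {"type":"object","properties":{"motion":{"type":"string"}},"required":["motion"]}

```bash
ls; mkdir -p pics; cat > h.py <<'E'
import numpy as np, cv2
from plant import state, grab_frame, job_done, cut_out, place_of
def save(f,n): cv2.imwrite('pics/'+n, f['color'][:,:,::-1])
def pts(f):
    "world xyz per pixel"
    K=f['intrinsics'];h,w=f['range_z'].shape
    u,v=np.meshgrid(np.arange(w),np.arange(h))
    p=np.stack([u,v],-1).reshape(-1,1,2).astype(float)
    n=cv2.undistortPoints(p,K,np.array([f['k1'],0,0,0.])).reshape(h,w,2)
    z=f['range_z'];c=np.stack([n[...,0]*z,-n[...,1]*z,-z,np.ones_like(z)],-1)
    return (c@f['world_from_camera'].T)[...,:3]
E
python3 - <<'E'
from h import *
for c in('scene','top'):
    f=grab_frame(c); save(f,c+'0.png')
    for t in ('finger0','lamp','tray_floor','tray_tab','console','stick_ball','case','phone','flask','jar'):
        print(c,t,[(round(d['p'],2),np.round(d['at'],3).tolist()) for d in place_of(c,t)])
print(state())
E
```

```text
pics
scene finger0 [(0.63, [0.436, 0.022, 0.013]), (0.5, [0.426, 0.361, 0.01])]
scene lamp [(0.6, [0.642, 0.243, -0.003])]
scene tray_floor [(0.6, [0.641, 0.168, 0.015]), (0.21, [0.435, 0.022, 0.012])]
scene tray_tab [(0.89, [0.63, 0.01, 0.059]), (0.58, [0.508, -0.414, 0.0])]
scene console [(0.91, [0.33, 0.149, -0.002]), (0.73, [0.286, -0.415, -0.002]), (0.69, [0.766, -0.324, 0.003]), (0.64, [0.414, -0.129, 0.003]), (0.59, [0.261, -0.229, -0.004])]
scene stick_ball [(0.8, [0.77, -0.323, 0.129]), (0.69, [0.415, -0.128, 0.135]), (0.53, [0.261, -0.226, 0.131]), (0.44, [0.332, 0.154, 0.134]), (0.44, [0.295, -0.416, 0.129]), (0.29, [0.507, -0.412, -0.001])]
scene case [(0.88, [0.511, -0.415, 0.0])]
scene phone [(0.81, [0.793, 0.189, -0.0])]
scene flask [(0.79, [0.574, 0.464, -0.001]), (0.53, [0.435, 0.021, 0.009])]
scene jar [(0.96, [0.792, -0.039, 0.003])]
top finger0 [(0.76, [0.43, 0.363, 0.009]), (0.56, [0.439, 0.022, 0.011])]
top lamp [(0.71, [0.639, 0.241, 0.001])]
top tray_floor [(0.79, [0.634, 0.174, 0.016]), (0.41, [0.416, -0.132, 0.131])]
top tray_tab [(0.68, [0.63, 0.008, 0.051]
[... 530 characters left out ...]
nt_pos': array([-1.25798835e+00,  5.27424071e-02,  1.61287100e+00, -1.78784647e-05,
        1.47601995e+00, -1.19001259e-01]), 'joint_vel': array([-0.00129958, -0.00060995, -0.00102576,  0.00066273,  0.00114934,
        0.00063693]), 'joint_efforts': array([-6.31970615e-04, -3.93692601e+01, -3.70469141e+01, -1.93030237e-04,
        4.17521915e-04,  7.19409854e-06]), 'tool_pos': array([ 0.26156283, -0.56762132,  0.2312946 ]), 'tool_rot': array([-1.93946424e-05,  9.76782815e-01,  2.14231959e-01, -1.08263540e-05]), 'contact_force': array([ 0.81208991,  0.83063064, -0.64165098]), 'ft_torque': array([-0.02074506,  0.00977377,  0.01090056]), 'grasp_force': 0.0, 'gripper_width': 0.9979769913335677}
```

View pics/scene0.png

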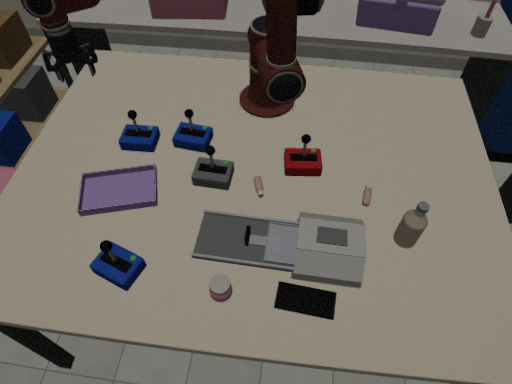

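View pics/top0.png

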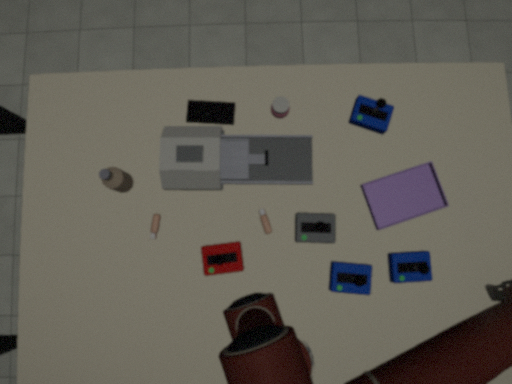

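The scene view shows two fingers, at (259,186) and (367,195). The console candidates are grey (213,170), blue (140,135), (193,135) and (118,262), and red (303,161), so I choose the grey one. Next I'll measure orientations and check it in a close crop.

```bash
python3 - <<'E'
from h import *
fs={c:grab_frame(c) for c in('scene','top')}
P={c:pts(fs[c]) for c in fs}
def rect(c,t,zlo,zhi,lab=None):
    for d in cut_out(c,t):
        if d['p']<.4: continue
        m=d['pixels']; q=P[c][m]; q=q[(q[:,2]>zlo)&(q[:,2]<zhi)]
        if len(q)<12: continue
        (cx,cy),(a,b),ang=cv2.minAreaRect(q[:,:2].astype(np.float32))
        print(c,t,round(d['p'],2),len(q),'ctr',round(cx,3),round(cy,3),'sz',round(a,3),round(b,3),'ang',round(ang,1),'z',np.round(np.percentile(q[:,2],[5,50,95]),3))
for c in fs:
    rect(c,'finger0',.004,.04); rect(c,'console',.03,.055); rect(c,'case',-.01,.05)
    rect(c,'lamp',-.01,.12);rect(c,'tray_tab',-.0,.06);rect(c,'tray_tab',.03,.06)
f=fs['scene']; cr=f['color'][130:285,180:390,::-1]
cv2.imwrite('pics/crop.png',cv2.resize(cr,None,fx=3.8,fy=3.8,interpolation=cv2.INTER_CUBIC))
E
```

```text
scene finger0 0.73 162 ctr 0.431 0.359 sz 0.024 0.08 ang 80.1 z [0.009 0.017 0.021]
scene finger0 0.69 141 ctr 0.441 0.019 sz 0.076 0.024 ang 16.8 z [0.009 0.018 0.021]
scene console 0.98 1234 ctr 0.766 -0.326 sz 0.123 0.09 ang 70.4 z [0.037 0.044 0.047]
scene console 0.84 842 ctr 0.415 -0.133 sz 0.121 0.091 ang 87.3 z [0.035 0.044 0.048]
scene console 0.66 790 ctr 0.329 0.149 sz 0.094 0.12 ang 5.0 z [0.035 0.044 0.048]
scene console 0.6 674 ctr 0.291 -0.413 sz 0.095 0.121 ang 0.3 z [0.034 0.043 0.047]
scene console 0.59 666 ctr 0.264 -0.232 sz 0.118 0.095 ang 83.9 z [0.034 0.044 0.049]
scene case 0.83 3319 ctr 0.508 -0.422 sz 0.158 0.25 ang 17.0 z [0.    0.004 0.026]
scene lamp 0.97 9675 ctr 0.628 0.097 sz 0.231 0.47 ang 0.4 z [0.003 0.017 0.086]
scene tray_tab 0.62 1448 ctr 0.635 0.076 sz 0.145 0.129 ang 88.2 z [0.01  0.013 0.023]
scene tray_tab 0.62 65 ctr 0.635 0.009 sz 0.009 0.037 ang 86.4 z [0.034 0.051 0.055]
top finger0 0.71 178 ctr 0.43 0.361 sz 0.023 0.075 ang 80.5 z [0.011 0.018 0.022]
top finger0 0.61 171 ctr 0.436 0.02 sz 0.076 0.023 ang 16.3 z [0.012 0.018 0.023]
top console 0.91 1137 ctr 0.261 -0.229 sz 0.124 0.091 ang 82.9 z [0.039 0.045 0.049]
top console 0.85 926 ctr 0.764 -0.321 sz 0.119 0.089 ang 69.6 z [0.037 0.045 0.049]
top console 0.72 1073 ctr 0.288 -0.41 sz 0.091 0.12 ang 0.9 z [0.039 0.044 0.049]
top console 0.59 1052 ctr 0.412 -0.128 sz 0.115 0.09 ang 87.1 z [0.04  0.044 0.049]
top case 0.82 3644 ctr 0.507 -0.413 sz 0.152 0.237 ang 17.4 z [-0.001  0.004  0.025]
top lamp 0.93 8348 ctr 0.634 0.1 sz 0.466 0.197 ang 88.0 z [0.003 0.017 0.088]
```

View pics/crop.png

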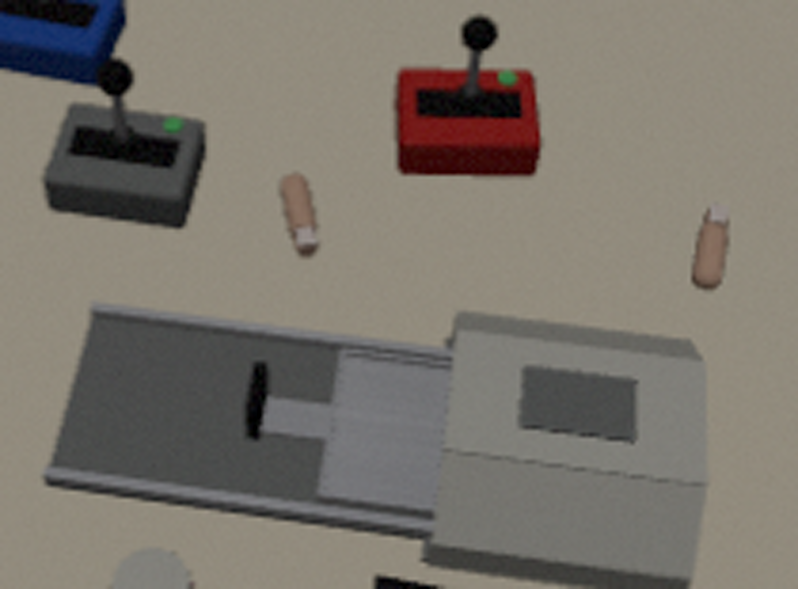

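```bash
cat > go.py <<'E'
"usage: go.py step_mm 'open x y z psi [dwell]' ... ; psi deg = heading of tool x, tool down"
import sys,numpy as np
from scipy.spatial.transform import Rotation as R
from plant import state
s=state(); w,x,y,z=s['tool_rot']; M=R.from_quat([x,y,z,w]).as_matrix()
cur=np.r_[s['tool_pos'],np.arctan2(M[1,0],M[0,0])]
print('t',round(s['time'],2),'cur',np.round(cur[:3],4),round(np.degrees(cur[3]),1),'tilt',np.round(M[:2,2],3),'w',round(s['gripper_width'],3),'F',np.round(s['contact_force'],1),'gf',round(s['grasp_force'],1))
step=float(sys.argv[1])/1000; rows=[]; p=cur.copy()
for a in sys.argv[2:]:
    v=[float(k) for k in a.split()]; o=v[0]; t=np.r_[v[1:4],np.radians(v[4])]; dw=int(v[5]) if len(v)>5 else 0
    n=int(np.ceil(max(np.linalg.norm(t[:3]-p[:3])/step,abs(t[3]-p[3])/.16,1)))
    rows+=[(o,p+(t-p)*k/n) for k in range(1,n+1)]+[(o,t)]*dw; p=t
while len(rows)%5: rows.append(rows[-1])
for i in range(0,len(rows),5):
    out=[]
    for o,q in rows[i:i+5]:
        d=q-cur; c,sn=np.cos(cur[3]),np.sin(cur[3])
        f=[(d[0]*c+d[1]*sn)/.5,(d[0]*sn-d[1]*c)/.5,-d[2]/.5]
        out.append(f"{o:g} "+' '.join(f'{k:.3f}' for k in f)+f" 0 0 {-d[3]/1.5:.3f}")
    print('; '.join(out)); cur=rows[i+4][1].copy()
E
python3 go.py 55 '50 .634 .009 .23 -2' '50 .634 .009 .1 -2 2'
```

```text
t 1.8 cur [ 0.2616 -0.5676  0.2313] 24.7 tilt [0. 0.] w 1.001 F [-0.1  0.7 -0.2] gf 0.0
50 0.089 -0.057 0.000 0 0 0.024; 50 0.178 -0.113 0.000 0 0 0.048; 50 0.267 -0.170 0.001 0 0 0.072; 50 0.357 -0.226 0.001 0 0 0.096; 50 0.446 -0.283 0.001 0 0 0.120
50 0.078 -0.072 0.000 0 0 0.024; 50 0.155 -0.143 0.000 0 0 0.048; 50 0.233 -0.215 0.001 0 0 0.072; 50 0.311 -0.286 0.001 0 0 0.096; 50 0.388 -0.358 0.001 0 0 0.120
50 0.064 -0.084 0.000 0 0 0.024; 50 0.127 -0.169 0.000 0 0 0.048; 50 0.191 -0.253 0.001 0 0 0.072; 50 0.191 -0.253 0.087 0 0 0.072; 50 0.191 -0.253 0.174 0 0 0.072
50 0.000 -0.000 0.087 0 0 -0.000; 50 0.000 -0.000 0.087 0 0 -0.000; 50 0.000 -0.000 0.087 0 0 -0.000; 50 0.000 -0.000 0.087 0 0 -0.000; 50 0.000 -0.000 0.087 0 0 -0.000
```

Call:
jog_arm --motion "50 0.089 -0.057 0 0 0 0.024; 50 0.178 -0.113 0 0 0 0.048; 50 0.267 -0.17 0 0 0 0.072; 50 0.357 -0.226 0 0 0 0.096; 50 0.446 -0.283 0 0 0 0.12"

```text
time: 2.42
tool_pos: [0.4056, -0.3443, 0.2315]
tool_rot: [0.0, 0.992, 0.125, 0.0]
contact_force: [0.3, -0.5, 0.2]
gripper_width: 0.498
grasp_force: 0.0
```

Call:
jog_arm --motion "50 0.078 -0.072 0 0 0 0.024; 50 0.155 -0.143 0 0 0 0.048; 50 0.233 -0.215 0 0 0 0.072; 50 0.311 -0.286 0 0 0 0.096; 50 0.388 -0.358 0 0 0 0.12"

```text
time: 3.05
tool_pos: [0.549, -0.1225, 0.2316]
tool_rot: [0.0, 0.999, 0.035, 0.0]
contact_force: [1.1, -0.7, 0.5]
gripper_width: 0.496
grasp_force: 0.0
```

Call:
jog_arm --motion "50 0.064 -0.084 0 0 0 0.024; 50 0.127 -0.169 0 0 0 0.048; 50 0.191 -0.253 0 0 0 0.072; 50 0.191 -0.253 0.087 0 0 0.072; 50 0.191 -0.253 0.174 0 0 0.072"

```text
time: 3.68
tool_pos: [0.6352, 0.0098, 0.144]
tool_rot: [0.0, 1.0, -0.017, 0.001]
contact_force: [0.0, 0.2, -0.3]
gripper_width: 0.5
grasp_force: 0.0
```

```bash
python3 go.py 50 '50 .634 .009 .024 -2 1' '0 .634 .009 .024 -2 5' '0 .6276 -.174 .024 -2' '0 .6273 -.184 .024 -2 3'
```

```text
t 3.67 cur [0.6352 0.0098 0.144 ] -2.0 tilt [ 0.002 -0.   ] w 0.5 F [ 0.   0.2 -0.3] gf 0.0
50 -0.001 0.001 0.080 0 0 0.000; 50 -0.002 0.001 0.160 0 0 0.000; 50 -0.002 0.002 0.240 0 0 0.000; 50 -0.002 0.002 0.240 0 0 0.000; 0 -0.002 0.002 0.240 0 0 0.000
0 0.000 -0.000 -0.000 0 0 -0.000; 0 0.000 -0.000 -0.000 0 0 -0.000; 0 0.000 -0.000 -0.000 0 0 -0.000; 0 0.000 -0.000 -0.000 0 0 -0.000; 0 0.000 -0.000 -0.000 0 0 -0.000
0 -0.000 0.092 -0.000 0 0 -0.000; 0 -0.000 0.183 -0.000 0 0 -0.000; 0 -0.000 0.275 -0.000 0 0 -0.000; 0 -0.000 0.366 -0.000 0 0 -0.000; 0 0.000 0.386 -0.000 0 0 -0.000
0 0.000 -0.000 -0.000 0 0 -0.000; 0 0.000 -0.000 -0.000 0 0 -0.000; 0 0.000 -0.000 -0.000 0 0 -0.000; 0 0.000 -0.000 -0.000 0 0 -0.000; 0 0.000 -0.000 -0.000 0 0 -0.000
```

Call:
jog_arm --motion "50 -0.001 0.001 0.08 0 0 0; 50 -0.002 0.001 0.16 0 0 0; 50 -0.002 0.002 0.24 0 0 0; 50 -0.002 0.002 0.24 0 0 0; 0 -0.002 0.002 0.24 0 0 0"

```text
time: 4.3
tool_pos: [0.6344, 0.0079, 0.026]
tool_rot: [0.0, 1.0, -0.018, 0.001]
contact_force: [1.0, -0.6, 0.6]
gripper_width: 0.301
grasp_force: 0.0
```

Call:
jog_arm --motion "0 0 0 0 0 0 0; 0 0 0 0 0 0 0; 0 0 0 0 0 0 0; 0 0 0 0 0 0 0; 0 0 0 0 0 0 0"

```text
time: 4.92
tool_pos: [0.6352, 0.0081, 0.0272]
tool_rot: [-0.0, 1.0, -0.018, 0.002]
contact_force: [-1.6, 1.3, 6.1]
gripper_width: 0.102
grasp_force: 60.2
```

Call:
jog_arm --motion "0 0 0.08 0 0 0 0; 0 0 0.16 0 0 0 0; 0 0 0.24 0 0 0 0; 0 0 0.32 0 0 0 0; 0 0 0.35 0 0 0 0"

```text
time: 5.55
tool_pos: [0.6297, -0.1691, 0.0272]
tool_rot: [0.001, 1.0, -0.019, 0.003]
contact_force: [6.0, 3.1, 4.9]
gripper_width: 0.105
grasp_force: 60.3
```

Call:
jog_arm --motion "0 0 0.004 0 0 0 0; 0 0 0.008 0 0 0 0; 0 0 0.012 0 0 0 0; 0 0 0.016 0 0 0 0; 0 0 0.02 0 0 0 0"

```text
time: 6.18
tool_pos: [0.6294, -0.176, 0.0271]
tool_rot: [0.0, 1.0, -0.018, 0.003]
contact_force: [4.5, 7.4, 8.1]
gripper_width: 0.109
grasp_force: 60.8
```

Call:
jog_arm --motion "0 0 0.004 0 0 0 0; 0 0 0.008 0 0 0 0; 0 0 0.012 0 0 0 0; 0 0 0.014 0 0 0 0; 0 0 0.014 0 0 0 0"

```text
time: 6.8
tool_pos: [0.6294, -0.176, 0.0271]
tool_rot: [-0.006, 1.0, -0.017, 0.002]
contact_force: [4.4, 25.8, 13.2]
gripper_width: 0.103
grasp_force: 63.1
```

```bash
python3 go.py 50 '40 .6294 -.176 .027 -2 3' '40 .629 -.176 .15 -2' '60 .438 .020 .16 16.5 2'; python3 - <<'E'
from h import *
f=grab_frame('top'); 
for t in('finger0','tray_floor','tray_tab'): print(t,[(round(d['p'],2),np.round(d['at'],3).tolist()) for d in place_of('top',t)])
E
```

```text
t 6.8 cur [ 0.6294 -0.176   0.0271] -2.0 tilt [0.005 0.011] w 0.103 F [ 4.4 25.8 13.2] gf 63.1
40 0.000 0.000 0.000 0 0 0.000; 40 0.000 0.000 0.000 0 0 0.000; 40 0.000 0.000 0.000 0 0 0.000; 40 0.000 0.000 0.000 0 0 0.000; 40 -0.000 0.000 -0.082 0 0 0.000
40 -0.000 0.000 -0.082 0 0 -0.000; 40 -0.001 0.000 -0.164 0 0 -0.000; 60 -0.066 -0.063 -0.167 0 0 -0.036; 60 -0.132 -0.126 -0.171 0 0 -0.072; 60 -0.198 -0.189 -0.174 0 0 -0.108
60 -0.055 -0.073 -0.003 0 0 -0.036; 60 -0.110 -0.146 -0.007 0 0 -0.072; 60 -0.165 -0.219 -0.010 0 0 -0.108; 60 -0.165 -0.219 -0.010 0 0 -0.108; 60 -0.165 -0.219 -0.010 0 0 -0.108
finger0 [(0.74, [0.439, 0.021, 0.01]), (0.51, [0.432, 0.363, 0.009])]
tray_floor [(0.79, [0.628, -0.017, 0.015])]
tray_tab []
```

Call:
jog_arm --motion "0 0 -0.014 0 0 0 0; 40 0 -0.014 0 0 0 0; 40 0 -0.014 0 0 0 0; 40 0 -0.014 0 0 0 0; 40 0 -0.014 -0.082 0 0 0"

```text
time: 7.62
tool_pos: [0.6227, -0.1758, 0.0604]
tool_rot: [-0.002, 1.0, -0.018, -0.005]
contact_force: [0.6, 0.1, 1.0]
gripper_width: 0.401
grasp_force: 0.0
```

Call:
jog_arm --motion "40 0 0 -0.082 0 0 0; 40 0 0 -0.164 0 0 0; 60 -0.066 -0.063 -0.167 0 0 -0.036; 60 -0.132 -0.126 -0.171 0 0 -0.072; 60 -0.198 -0.189 -0.174 0 0 -0.108"

```text
time: 8.25
tool_pos: [0.5297, -0.0784, 0.1519]
tool_rot: [-0.0, 0.998, 0.063, -0.0]
contact_force: [0.8, 0.5, 0.3]
gripper_width: 0.602
grasp_force: 0.0
```

Call:
jog_arm --motion "60 -0.055 -0.073 -0.003 0 0 -0.036; 60 -0.11 -0.146 -0.007 0 0 -0.072; 60 -0.165 -0.219 -0.01 0 0 -0.108; 60 -0.165 -0.219 -0.01 0 0 -0.108; 60 -0.165 -0.219 -0.01 0 0 -0.108"

```text
time: 8.88
tool_pos: [0.4357, 0.019, 0.1573]
tool_rot: [0.0, 0.99, 0.143, 0.0]
contact_force: [0.3, 0.1, 0.1]
gripper_width: 0.6
grasp_force: 0.0
```

```bash
python3 - <<'E'
from h import *
f=grab_frame('wrist'); save(f,'w1.png'); P=pts(f)
for d in cut_out('wrist','finger0'):
    q=P[d['pixels']]; q=q[(q[:,2]>.004)&(q[:,2]<.04)]
    if len(q)>12: print(d['p'],len(q),cv2.minAreaRect(q[:,:2].astype(np.float32)))
print(place_of('wrist','finger0'))
E
python3 go.py 40 '60 .438 .020 .002 16.5 1' '0 .438 .020 .002 16.5 5'
```

```text
0.73 1360 ((0.437723845243454, 0.021802380681037903), (0.07665456086397171, 0.023041434586048126), 15.634281158447266)
0.53 257 ((0.423977255821228, -0.31574010848999023), (0.05072006955742836, 0.004175487440079451), 16.85146713256836)
[]
t 9.03 cur [0.4361 0.0187 0.1573] 16.4 tilt [-0. -0.] w 0.6 F [ 0.5  1.2 -0.5] gf 0.0
60 0.001 -0.000 0.078 0 0 -0.000; 60 0.002 -0.001 0.155 0 0 -0.001; 60 0.003 -0.001 0.233 0 0 -0.001; 60 0.004 -0.001 0.311 0 0 -0.001; 60 0.004 -0.001 0.311 0 0 -0.001
0 0.000 0.000 -0.000 0 0 -0.000; 0 0.000 0.000 -0.000 0 0 -0.000; 0 0.000 0.000 -0.000 0 0 -0.000; 0 0.000 0.000 -0.000 0 0 -0.000; 0 0.000 0.000 -0.000 0 0 -0.000
0 0.000 0.000 -0.000 0 0 -0.000; 0 0.000 0.000 -0.000 0 0 -0.000; 0 0.000 0.000 -0.000 0 0 -0.000; 0 0.000 0.000 -0.000 0 0 -0.000; 0 0.000 0.000 -0.000 0 0 -0.000
```

View pics/w1.png

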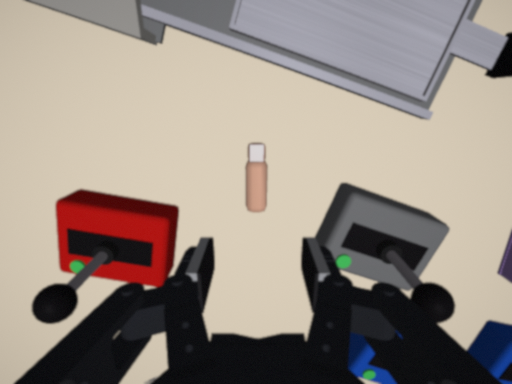

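Call:
jog_arm --motion "60 0.001 -0.003 0.08 0 0 0; 60 0.003 -0.004 0.155 0 0 0; 60 0.005 -0.005 0.233 0 0 0; 60 0.005 -0.005 0.31 0 0 0; 60 0.005 -0.005 0.31 0 0 0"

```text
time: 9.65
tool_pos: [0.4357, 0.0221, 0.0002]
tool_rot: [-0.001, 0.99, 0.143, -0.003]
contact_force: [-0.1, -0.2, 0.4]
gripper_width: 0.6
grasp_force: 0.0
```

Call:
jog_arm --motion "0 0 0 0 0 0 0; 0 0 0 0 0 0 0; 0 0 0 0 0 0 0; 0 0 0 0 0 0 0; 0 0 0 0 0 0 0"

```text
time: 10.28
tool_pos: [0.4387, 0.0223, 0.0041]
tool_rot: [0.001, 0.99, 0.143, 0.002]
contact_force: [-0.7, -0.4, 6.2]
gripper_width: 0.265
grasp_force: 61.2
```

```bash
python3 go.py 45 '0 .438 .021 .14 16.5' '0 .6335 -.049 .14 -2 1' '0 .6335 -.049 .017 -2 2'
```

```text
t 10.28 cur [0.4387 0.0223 0.0041] 16.5 tilt [ 0.003 -0.001] w 0.265 F [-0.7 -0.4  6.2] gf 61.2
0 -0.001 0.001 -0.068 0 0 -0.000; 0 -0.001 0.001 -0.136 0 0 -0.000; 0 -0.002 0.002 -0.204 0 0 -0.000; 0 -0.002 0.002 -0.272 0 0 -0.000; 0 0.065 0.051 -0.272 0 0 0.043
0 0.070 0.045 -0.000 0 0 0.043; 0 0.140 0.089 -0.000 0 0 0.086; 0 0.210 0.134 -0.000 0 0 0.129; 0 0.280 0.179 -0.000 0 0 0.172; 0 0.280 0.179 -0.000 0 0 0.172
0 0.000 -0.000 0.082 0 0 -0.000; 0 0.000 -0.000 0.164 0 0 -0.000; 0 0.000 -0.000 0.246 0 0 -0.000; 0 0.000 -0.000 0.246 0 0 -0.000; 0 0.000 -0.000 0.246 0 0 -0.000
```

Call:
jog_arm --motion "0 0 0 -0.068 0 0 0; 0 0 0 -0.136 0 0 0; 0 0 0 -0.204 0 0 0; 0 -0.002 0.002 -0.272 0 0 0; 0 0.065 0.051 -0.272 0 0 0.043"

```text
time: 10.9
tool_pos: [0.4774, 0.0075, 0.1431]
tool_rot: [0.001, 0.994, 0.111, 0.004]
contact_force: [0.8, -0.5, -0.9]
gripper_width: 0.266
grasp_force: 60.3
```

Call:
jog_arm --motion "0 0.07 0.045 0 0 0 0.043; 0 0.14 0.089 0 0 0 0.086; 0 0.21 0.134 0 0 0 0.129; 0 0.28 0.179 0 0 0 0.172; 0 0.28 0.179 0 0 0 0.172"

```text
time: 11.52
tool_pos: [0.6333, -0.0498, 0.1379]
tool_rot: [-0.0, 1.0, -0.018, -0.0]
contact_force: [-1.0, 0.4, -0.9]
gripper_width: 0.266
grasp_force: 60.3
```

```bash
python3 - <<'E'
from h import *
f=grab_frame('wrist'); save(f,'w2.png')
E
python3 go.py 45 '0 .6335 -.049 .020 -2 2'
```

```text
t 11.57 cur [ 0.632  -0.0492  0.1378] -2.0 tilt [-0.001  0.   ] w 0.263 F [-0.5 -0.1 -0.4] gf 60.3
0 0.001 -0.000 0.079 0 0 0.000; 0 0.002 -0.000 0.157 0 0 0.000; 0 0.003 -0.000 0.236 0 0 0.000; 0 0.003 -0.000 0.236 0 0 0.000; 0 0.003 -0.000 0.236 0 0 0.000
```

View pics/w2.png

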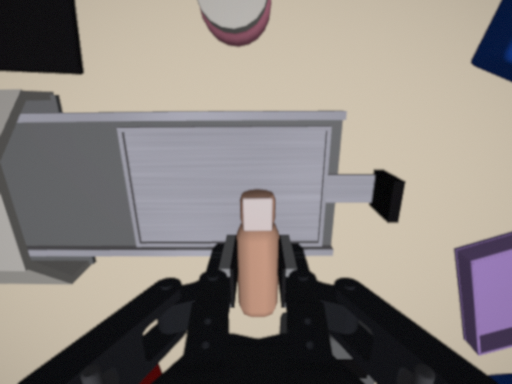

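Call:
jog_arm --motion "0 0.001 0 0.08 0 0 0; 0 0.002 0 0.16 0 0 0; 0 0.003 0 0.225 0 0 0; 0 0.003 0 0.236 0 0 0; 0 0.003 0 0.236 0 0 0"

```text
time: 12.2
tool_pos: [0.6332, -0.0487, 0.0212]
tool_rot: [0.0, 1.0, -0.017, 0.0]
contact_force: [-0.8, -0.6, -0.5]
gripper_width: 0.265
grasp_force: 60.3
```

Call:
jog_arm --motion "50 0 0 0 0 0 0; 50 0 0 0 0 0 0; 50 0 0 0 0 0 0; 50 0 0 -0.05 0 0 0; 50 0 0 -0.13 0 0 0"

```text
time: 12.82
tool_pos: [0.632, -0.0488, 0.0842]
tool_rot: [-0.0, 1.0, -0.017, -0.002]
contact_force: [0.5, -0.3, 0.1]
gripper_width: 0.503
grasp_force: 0.0
```

```bash
python3 - <<'E'
from h import *
f=grab_frame('top'); P=pts(f)
for d in cut_out('top','finger0'):
    q=P[d['pixels']]; q=q[(q[:,2]>.004)&(q[:,2]<.05)]
    if len(q)>12: print(d['p'],len(q),cv2.minAreaRect(q[:,:2].astype(np.float32)))
E
python3 go.py 50 '60 .6335 -.049 .17 -2' '60 .431 .361 .16 -9.7 2'
```

```text
0.71 192 ((0.4294411838054657, 0.36147764325141907), (0.023762816563248634, 0.07788790017366409), 79.29524230957031)
t 12.93 cur [ 0.6372 -0.0498  0.0914] -2.0 tilt [ 0.01  -0.002] w 0.498 F [0.9 0.6 0.6] gf 0.0
60 -0.004 -0.001 -0.079 0 0 0.000; 60 -0.007 -0.001 -0.157 0 0 0.000; 60 -0.051 -0.082 -0.155 0 0 0.009; 60 -0.094 -0.162 -0.153 0 0 0.018; 60 -0.137 -0.243 -0.151 0 0 0.027
60 -0.047 -0.079 0.002 0 0 0.009; 60 -0.093 -0.157 0.004 0 0 0.018; 60 -0.140 -0.236 0.006 0 0 0.027; 60 -0.186 -0.315 0.008 0 0 0.036; 60 -0.233 -0.394 0.010 0 0 0.045
60 -0.052 -0.075 0.002 0 0 0.009; 60 -0.103 -0.151 0.004 0 0 0.018; 60 -0.103 -0.151 0.004 0 0 0.018; 60 -0.103 -0.151 0.004 0 0 0.018; 60 -0.103 -0.151 0.004 0 0 0.018
```

Call:
jog_arm --motion "60 0 0 -0.079 0 0 0; 60 0 -0.001 -0.157 0 0 0; 60 -0.051 -0.082 -0.155 0 0 0.009; 60 -0.094 -0.162 -0.153 0 0 0.018; 60 -0.137 -0.243 -0.151 0 0 0.027"

```text
time: 13.55
tool_pos: [0.5684, 0.0757, 0.1606]
tool_rot: [-0.0, 0.999, -0.038, -0.0]
contact_force: [0.0, 0.9, 0.1]
gripper_width: 0.6
grasp_force: 0.0
```

Call:
jog_arm --motion "60 -0.047 -0.079 0.002 0 0 0.009; 60 -0.093 -0.157 0.004 0 0 0.018; 60 -0.14 -0.236 0.006 0 0 0.027; 60 -0.186 -0.315 0.008 0 0 0.036; 60 -0.233 -0.394 0.01 0 0 0.045"

```text
time: 14.18
tool_pos: [0.4669, 0.2811, 0.1555]
tool_rot: [-0.0, 0.997, -0.072, 0.0]
contact_force: [1.1, 0.9, -0.2]
gripper_width: 0.603
grasp_force: 0.0
```

Call:
jog_arm --motion "60 -0.052 -0.075 0.002 0 0 0.009; 60 -0.103 -0.151 0.004 0 0 0.018; 60 -0.103 -0.151 0.004 0 0 0.018; 60 -0.103 -0.151 0.004 0 0 0.018; 60 -0.103 -0.151 0.004 0 0 0.018"

```text
time: 14.8
tool_pos: [0.4281, 0.3611, 0.1537]
tool_rot: [0.0, 0.996, -0.085, 0.0]
contact_force: [-0.3, -0.4, -0.6]
gripper_width: 0.606
grasp_force: 0.0
```

```bash
python3 - <<'E'
from h import *
for c in('wrist','scene'):
  f=grab_frame(c); P=pts(f)
  if c=='wrist': save(f,'w3.png')
  for d in cut_out(c,'finger0'):
    q=P[d['pixels']]; q=q[(q[:,2]>.004)&(q[:,2]<.05)]
    if len(q)>12: print(c,d['p'],len(q),cv2.minAreaRect(q[:,:2].astype(np.float32)),np.percentile(q[:,2],95))
E
python3 go.py 40 '60 .430 .361 .003 -10 1' '0 .430 .361 .003 -10 5'
```

```text
wrist 0.57 1444 ((0.42932748794555664, 0.3624960482120514), (0.023964401334524155, 0.07902167737483978), 79.38330078125) 0.02056932852840464
wrist 0.5 1260 ((0.5617336630821228, 0.44702884554862976), (0.025351788848638535, 0.06346122175455093), 66.87765502929688) 0.048101836712174176
scene 0.57 248 ((0.627776026725769, -0.055290527641773224), (0.03152402862906456, 0.09008542448282242), 89.57784271240234) 0.03521984969888039
scene 0.45 153 ((0.4307212233543396, 0.35934075713157654), (0.02414938062429428, 0.07832785695791245), 78.54708862304688) 0.02124261441790758
t 15.0 cur [0.428  0.3614 0.1538] -9.8 tilt [0. 0.] w 0.599 F [-1.  -0.   0.7] gf 0.0
60 0.001 0.000 0.075 0 0 0.001; 60 0.002 0.000 0.151 0 0 0.001; 60 0.003 0.000 0.226 0 0 0.002; 60 0.004 0.000 0.302 0 0 0.002; 60 0.004 0.000 0.302 0 0 0.002
0 0.000 -0.000 -0.000 0 0 -0.000; 0 0.000 -0.000 -0.000 0 0 -0.000; 0 0.000 -0.000 -0.000 0 0 -0.000; 0 0.000 -0.000 -0.000 0 0 -0.000; 0 0.000 -0.000 -0.000 0 0 -0.000
0 0.000 -0.000 -0.000 0 0 -0.000; 0 0.000 -0.000 -0.000 0 0 -0.000; 0 0.000 -0.000 -0.000 0 0 -0.000; 0 0.000 -0.000 -0.000 0 0 -0.000; 0 0.000 -0.000 -0.000 0 0 -0.000
```

Call:
jog_arm --motion "60 0.001 -0.002 0.075 0 0 0.001; 60 0.002 -0.002 0.15 0 0 0.001; 60 0.003 -0.002 0.226 0 0 0.003; 60 0.004 -0.002 0.302 0 0 0.003; 60 0.004 -0.002 0.302 0 0 0.003"

```text
time: 15.62
tool_pos: [0.4282, 0.3612, 0.0004]
tool_rot: [0.002, 0.996, -0.087, -0.002]
contact_force: [-0.2, 0.1, 0.3]
gripper_width: 0.598
grasp_force: 0.0
```

Call:
jog_arm --motion "0 0 0 0 0 0 0; 0 0 0 0 0 0 0; 0 0 0 0 0 0 0; 0 0 0 0 0 0 0; 0 0 0 0 0 0 0"

```text
time: 16.25
tool_pos: [0.4311, 0.3635, 0.005]
tool_rot: [-0.001, 0.996, -0.087, 0.001]
contact_force: [-0.4, -0.3, 7.4]
gripper_width: 0.265
grasp_force: 61.9
```

```bash
python3 go.py 45 '0 .430 .361 .163 -10' '0 .6355 .011 .155 -2 1' '0 .6355 .011 .022 -2 2'
```

```text
t 16.25 cur [0.4311 0.3635 0.005 ] -10.0 tilt [0.003 0.002] w 0.265 F [-0.4 -0.3  7.4] gf 61.9
0 -0.000 0.001 -0.079 0 0 0.000; 0 -0.001 0.003 -0.158 0 0 0.000; 0 -0.001 0.004 -0.237 0 0 0.000; 0 -0.001 0.005 -0.316 0 0 0.000; 0 0.051 0.067 -0.314 0 0 -0.009
0 0.052 0.063 0.002 0 0 -0.009; 0 0.104 0.125 0.003 0 0 -0.019; 0 0.155 0.188 0.005 0 0 -0.028; 0 0.207 0.250 0.006 0 0 -0.037; 0 0.259 0.313 0.008 0 0 -0.047
0 0.047 0.066 0.002 0 0 -0.009; 0 0.095 0.132 0.003 0 0 -0.019; 0 0.142 0.198 0.005 0 0 -0.028; 0 0.189 0.264 0.006 0 0 -0.037; 0 0.189 0.264 0.006 0 0 -0.037
0 0.000 -0.000 0.089 0 0 -0.000; 0 0.000 -0.000 0.177 0 0 -0.000; 0 0.000 -0.000 0.266 0 0 -0.000; 0 0.000 -0.000 0.266 0 0 -0.000; 0 0.000 -0.000 0.266 0 0 -0.000
```

Call:
jog_arm --motion "0 0 0 -0.079 0 0 0; 0 0 0.001 -0.158 0 0 0; 0 -0.001 0.004 -0.237 0 0 0; 0 -0.001 0.005 -0.316 0 0 0; 0 0.051 0.067 -0.314 0 0 -0.009"

```text
time: 16.88
tool_pos: [0.4508, 0.3275, 0.1652]
tool_rot: [-0.003, 0.997, -0.078, 0.004]
contact_force: [0.8, -0.2, -0.5]
gripper_width: 0.264
grasp_force: 61.0
```

Call:
jog_arm --motion "0 0.052 0.063 0.002 0 0 -0.009; 0 0.104 0.125 0.003 0 0 -0.019; 0 0.155 0.188 0.005 0 0 -0.028; 0 0.207 0.25 0.006 0 0 -0.037; 0 0.259 0.313 0.008 0 0 -0.047"

```text
time: 17.5
tool_pos: [0.5522, 0.1489, 0.156]
tool_rot: [-0.0, 0.999, -0.045, 0.0]
contact_force: [0.6, -0.0, -0.4]
gripper_width: 0.264
grasp_force: 61.0
```

Call:
jog_arm --motion "0 0.047 0.066 0.002 0 0 -0.009; 0 0.095 0.132 0.003 0 0 -0.019; 0 0.142 0.198 0.005 0 0 -0.028; 0 0.189 0.264 0.006 0 0 -0.037; 0 0.189 0.264 0.006 0 0 -0.037"

```text
time: 18.12
tool_pos: [0.6348, 0.0078, 0.1529]
tool_rot: [0.0, 1.0, -0.019, 0.0]
contact_force: [-0.3, 0.3, -0.4]
gripper_width: 0.261
grasp_force: 61.0
```

```bash
python3 - <<'E'
from h import *
f=grab_frame('wrist'); save(f,'w4.png')
E
python3 go.py 45 '0 .6355 .011 .021 -2 2'
```

```text
t 18.18 cur [0.6341 0.0092 0.1527] -2.1 tilt [-0.  0.] w 0.262 F [ 0.1  0.7 -1.5] gf 61.0
0 0.001 -0.001 0.088 0 0 -0.000; 0 0.002 -0.003 0.176 0 0 -0.001; 0 0.003 -0.004 0.263 0 0 -0.001; 0 0.003 -0.004 0.263 0 0 -0.001; 0 0.003 -0.004 0.263 0 0 -0.001
```

View pics/w4.png

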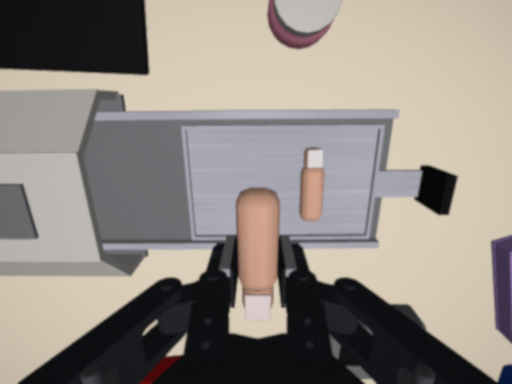

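Call:
jog_arm --motion "0 0.001 -0.001 0.088 0 0 0; 0 0.002 -0.003 0.176 0 0 0; 0 0.003 -0.004 0.25 0 0 0; 0 0.003 -0.004 0.263 0 0 0; 0 0.003 -0.004 0.263 0 0 0"

```text
time: 18.8
tool_pos: [0.6357, 0.0127, 0.0221]
tool_rot: [-0.0, 1.0, -0.017, 0.0]
contact_force: [-0.0, 0.1, 0.1]
gripper_width: 0.264
grasp_force: 61.1
```

Call:
jog_arm --motion "50 0 0 0 0 0 0; 50 0 0 0 0 0 0; 50 0 0 0 0 0 0; 50 0 0 -0.05 0 0 0; 50 0 0 -0.13 0 0 0"

```text
time: 19.42
tool_pos: [0.6341, 0.0121, 0.0852]
tool_rot: [-0.0, 1.0, -0.017, -0.002]
contact_force: [1.1, -0.6, -0.6]
gripper_width: 0.499
grasp_force: 0.0
```

Call:
jog_arm --motion "50 0 0 -0.08 0 0 0; 50 0 0.09 -0.08 0 0 0; 50 -0.005 0.19 -0.08 0 0 0; 50 -0.009 0.29 -0.08 0 0 0; 50 -0.009 0.373 -0.08 0 0 0"

```text
time: 20.05
tool_pos: [0.6244, -0.1761, 0.1267]
tool_rot: [0.0, 1.0, -0.018, 0.0]
contact_force: [0.5, -0.8, 0.8]
gripper_width: 0.496
grasp_force: 0.0
```

```bash
python3 - <<'E'
from h import *
f=grab_frame('top'); save(f,'t2.png')
for t in('finger0','tray_floor','tray_tab'): print(t,[(round(d['p'],2),np.round(d['at'],3).tolist()) for d in place_of('top',t)])
f=grab_frame('scene')
for t in('finger0','tray_floor','tray_tab'): print(t,[(round(d['p'],2),np.round(d['at'],3).tolist()) for d in place_of('scene',t)])
E
python3 go.py 45 '50 .6294 -.176 .025 -2 2'
```

```text
finger0 [(0.69, [0.636, 0.013, 0.023]), (0.66, [0.634, -0.05, 0.025])]
tray_floor [(0.89, [0.629, -0.015, 0.016])]
tray_tab []
finger0 [(0.69, [0.634, 0.013, 0.024]), (0.47, [0.631, -0.049, 0.025])]
tray_floor [(0.81, [0.635, -0.022, 0.016])]
tray_tab [(0.93, [0.624, -0.177, 0.059])]
t 20.45 cur [ 0.6247 -0.173   0.1263] -1.9 tilt [-0.  0.] w 0.5 F [ 0.5 -0.8  0.7] gf 0.0
50 0.003 0.002 0.068 0 0 0.000; 50 0.006 0.004 0.135 0 0 0.001; 50 0.010 0.006 0.203 0 0 0.001; 50 0.010 0.006 0.203 0 0 0.001; 50 0.010 0.006 0.203 0 0 0.001
```

Call:
jog_arm --motion "50 0.003 0.002 0.068 0 0 0; 50 0.006 0.004 0.135 0 0 0; 50 0.008 0.006 0.203 0 0 0; 50 0.008 0.006 0.203 0 0 0; 0 0.008 0.006 0.203 0 0 0"

```text
time: 21.08
tool_pos: [0.6294, -0.177, 0.0262]
tool_rot: [0.0, 1.0, -0.017, 0.001]
contact_force: [-0.2, 0.7, 0.0]
gripper_width: 0.296
grasp_force: 0.0
```

Call:
jog_arm --motion "0 0 0 0 0 0 0; 0 0 0 0 0 0 0; 0 0 0 0 0 0 0; 0 0 0 0 0 0 0; 0 0 -0.01 0 0 0 0"

```text
time: 21.7
tool_pos: [0.6302, -0.1733, 0.0274]
tool_rot: [0.001, 1.0, -0.017, 0.002]
contact_force: [-0.9, -2.6, 3.1]
gripper_width: 0.105
grasp_force: 59.5
```

Call:
jog_arm --motion "0 0 -0.02 0 0 0 0; 0 0 -0.06 0 0 0 0; 0 0 -0.11 0 0 0 0; 0 0 -0.16 0 0 0 0; 0 0 -0.21 0 0 0 0"

```text
time: 22.32
tool_pos: [0.6335, -0.0675, 0.0273]
tool_rot: [0.001, 1.0, -0.017, 0.001]
contact_force: [-3.0, -3.3, 7.4]
gripper_width: 0.103
grasp_force: 60.2
```

Call:
jog_arm --motion "0 0 -0.05 0 0 0 0; 0 0 -0.1 0 0 0 0; 0 0 -0.15 0 0 0 0; 0 0 -0.19 0 0 0 0; 0 0 -0.22 0 0 0 0"

```text
time: 22.95
tool_pos: [0.637, 0.0432, 0.0273]
tool_rot: [0.001, 1.0, -0.017, 0.001]
contact_force: [-3.4, -2.5, 9.2]
gripper_width: 0.102
grasp_force: 60.4
```

Call:
jog_arm --motion "0 0 -0.02 0 0 0 0; 0 0 -0.04 0 0 0 0; 0 0 -0.055 0 0 0 0; 0 0 -0.065 0 0 0 0; 0 0 -0.07 0 0 0 0"

```text
time: 23.58
tool_pos: [0.6381, 0.0779, 0.0273]
tool_rot: [0.0, 1.0, -0.017, 0.001]
contact_force: [-4.7, -1.9, 9.8]
gripper_width: 0.109
grasp_force: 60.5
```

Home should be at about y=0.084, so I'll push on gently until it hits the stop.

Call:
jog_arm --motion "0 0 -0.004 0 0 0 0; 0 0 -0.008 0 0 0 0; 0 0 -0.012 0 0 0 0; 0 0 -0.016 0 0 0 0; 0 0 -0.018 0 0 0 0"

```text
time: 24.2
tool_pos: [0.6382, 0.084, 0.0273]
tool_rot: [0.003, 1.0, -0.017, 0.0]
contact_force: [-6.4, -13.1, 10.8]
gripper_width: 0.101
grasp_force: 60.6
```

```bash
python3 go.py 50 '40 .638 .084 .027 -2 3' '40 .638 .084 .22 -2' '0 .42 -.17 .22 -3'
```

```text
t 24.2 cur [0.6382 0.084  0.0273] -1.9 tilt [ 0.    -0.006] w 0.101 F [ -6.4 -13.1  10.8] gf 60.6
40 -0.000 0.000 0.001 0 0 0.001; 40 -0.000 0.000 0.001 0 0 0.001; 40 -0.000 0.000 0.001 0 0 0.001; 40 -0.000 0.000 0.001 0 0 0.001; 40 -0.000 0.000 -0.096 0 0 0.001
40 0.000 -0.000 -0.097 0 0 -0.000; 40 0.000 -0.000 -0.193 0 0 -0.000; 40 0.000 -0.000 -0.289 0 0 -0.000; 0 -0.060 0.075 -0.289 0 0 0.002; 0 -0.119 0.149 -0.289 0 0 0.003
0 -0.059 0.075 -0.000 0 0 0.002; 0 -0.119 0.150 -0.000 0 0 0.003; 0 -0.178 0.225 -0.000 0 0 0.005; 0 -0.237 0.300 -0.000 0 0 0.007; 0 -0.297 0.375 -0.000 0 0 0.008
```

Call:
jog_arm --motion "0 0 0.006 0 0 0 0; 40 0 0.006 0 0 0 0; 40 0 0.006 0 0 0 0; 40 0 0.006 0 0 0 0; 40 0 0.006 -0.096 0 0 0"

```text
time: 24.82
tool_pos: [0.6334, 0.0836, 0.0677]
tool_rot: [0.0, 1.0, -0.017, -0.006]
contact_force: [1.4, -1.3, -0.3]
gripper_width: 0.403
grasp_force: 0.0
```

Call:
jog_arm --motion "40 0 0 -0.097 0 0 0; 40 0 0 -0.193 0 0 0; 40 0 0 -0.29 0 0 0; 0 -0.06 0.075 -0.29 0 0 0.002; 0 -0.12 0.15 -0.29 0 0 0.003"

```text
time: 25.45
tool_pos: [0.5747, 0.0102, 0.2187]
tool_rot: [0.0, 1.0, -0.019, 0.001]
contact_force: [0.3, -1.1, -0.2]
gripper_width: 0.004
grasp_force: 0.0
```

Call:
jog_arm --motion "0 -0.06 0.075 0 0 0 0.002; 0 -0.12 0.15 0 0 0 0.003; 0 -0.18 0.225 0 0 0 0.005; 0 -0.24 0.3 0 0 0 0.007; 0 -0.3 0.388 0 0 0 0.008"

```text
time: 26.08
tool_pos: [0.4164, -0.178, 0.2176]
tool_rot: [0.0, 1.0, -0.025, 0.0]
contact_force: [0.2, -1.3, 0.4]
gripper_width: 0.002
grasp_force: 0.0
```

```bash
python3 - <<'E'
from h import *
for c in('scene','top'):
  f=grab_frame(c); save(f,'s3%s.png'%c)
  for t in('finger0','tray_floor','tray_tab','stick_ball'): print(t,[(round(d['p'],2),np.round(d['at'],3).tolist()) for d in place_of(c,t)])
E
python3 go.py 45 '0 .413 -.19 .22 -3' '0 .413 -.19 .11 -3 1'
```

```text
finger0 []
tray_floor []
tray_tab [(0.75, [0.631, 0.083, 0.055])]
stick_ball [(0.72, [0.33, 0.15, 0.131]), (0.71, [0.292, -0.414, 0.132]), (0.57, [0.409, -0.129, 0.132])]
finger0 [(0.53, [0.414, -0.132, -0.0])]
tray_floor []
tray_tab [(0.71, [0.634, 0.084, 0.05])]
stick_ball [(0.64, [0.287, -0.41, 0.132]), (0.59, [0.414, -0.131, 0.133]), (0.57, [0.767, -0.323, 0.129]), (0.52, [0.332, 0.154, 0.129])]
t 26.57 cur [ 0.4181 -0.1765  0.2177] -2.8 tilt [-0.  0.] w -0.004 F [ 0.7 -0.4 -0.6] gf 0.0
0 -0.009 0.027 -0.005 0 0 0.002; 0 -0.009 0.027 0.069 0 0 0.002; 0 -0.009 0.027 0.142 0 0 0.002; 0 -0.009 0.027 0.215 0 0 0.002; 0 -0.009 0.027 0.215 0 0 0.002
```

View pics/s3scene.png

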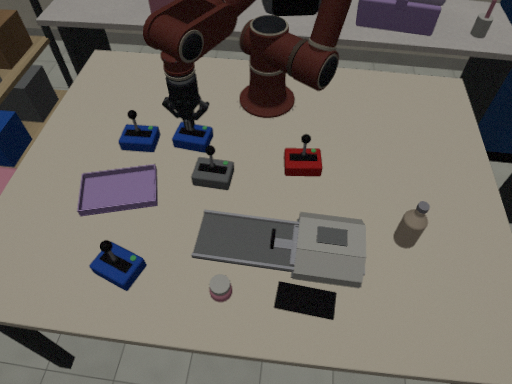

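The tray is home, with its tab at (274,240) beside the hood, and the grey stick at (211,152) is upright. Next I push the ball.

Call:
jog_arm --motion "0 -0.009 0.027 0 0 0 0.002; 0 -0.009 0.027 0.07 0 0 0.002; 0 -0.009 0.027 0.142 0 0 0.002; 0 -0.009 0.027 0.215 0 0 0.002; 0 -0.009 0.027 0.215 0 0 0.002"

```text
time: 27.2
tool_pos: [0.4101, -0.1896, 0.1071]
tool_rot: [-0.002, 1.0, -0.027, -0.003]
contact_force: [0.0, -0.7, 1.1]
gripper_width: -0.001
grasp_force: 0.0
```

Call:
jog_arm --motion "0 0 -0.025 0 0 0 0; 0 0 -0.05 0 0 0 0; 0 0 -0.075 0 0 0 0; 0 0 -0.1 0 0 0 0; 0 0 -0.116 0 0 0 0"

```text
time: 27.82
tool_pos: [0.4161, -0.1322, 0.1109]
tool_rot: [0.001, 1.0, -0.027, 0.001]
contact_force: [1.2, -3.2, -1.0]
gripper_width: -0.001
grasp_force: 1.3
```

```bash
python3 - <<'E'
from h import *
for c in('scene','top'):
  f=grab_frame(c); P=pts(f)
  if c=='scene': cv2.imwrite('pics/s4.png',cv2.resize(f['color'][90:210,150:290,::-1],None,fx=4,fy=4,interpolation=cv2.INTER_CUBIC))
  print(c,[(round(d['p'],2),np.round(d['at'],3).tolist()) for d in place_of(c,'stick_ball')])
print(state()['tool_pos'],state()['contact_force'])
E
```

```text
scene [(0.61, [0.411, -0.102, 0.128]), (0.61, [0.33, 0.154, 0.132]), (0.6, [0.767, -0.322, 0.127]), (0.5, [0.261, -0.226, 0.13]), (0.46, [0.29, -0.417, 0.132])]
top [(0.73, [0.29, -0.412, 0.13]), (0.5, [0.764, -0.322, 0.13]), (0.48, [0.261, -0.233, 0.13]), (0.47, [0.331, 0.15, 0.127])]
[ 0.41571626 -0.13280383  0.11063272] [ 0.0512147  -2.06849216  1.60659911]
```

View pics/s4.png

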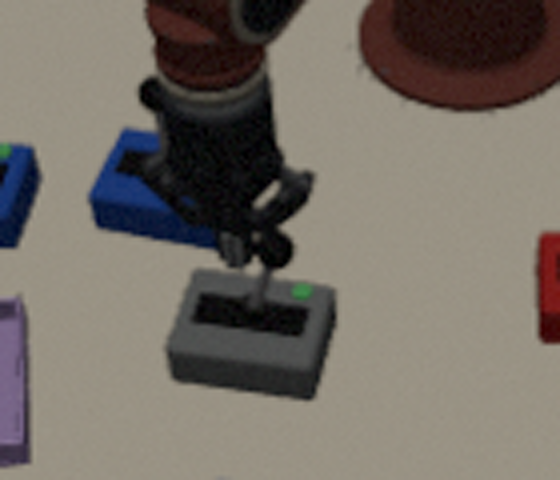

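The stick is tilted to about 0.34 rad (ball at crop pixel (273,248)). I'll push 4 mm further, then hold about 4 s.

Call:
jog_arm --motion "0 0 -0.004 0 0 0 0; 0 0 -0.008 0 0 0 0; 0 0 -0.008 0 0 0 0; 0 0 -0.008 0 0 0 0; 0 0 -0.008 0 0 0 0"

```text
time: 28.65
tool_pos: [0.4156, -0.1288, 0.1102]
tool_rot: [0.0, 1.0, -0.027, -0.0]
contact_force: [1.3, -3.7, -1.0]
gripper_width: 0.0
grasp_force: 1.3
```

Call:
jog_arm --motion "0 0 0 0 0 0 0; 0 0 0 0 0 0 0; 0 0 0 0 0 0 0; 0 0 0 0 0 0 0; 0 0 0 0 0 0 0"

```text
time: 29.28
tool_pos: [0.4156, -0.1287, 0.1102]
tool_rot: [-0.0, 1.0, -0.027, -0.0]
contact_force: [1.3, -2.3, -1.4]
gripper_width: -0.0
grasp_force: 1.4
```

```bash
python3 - <<'E'
from h import *
f=grab_frame('scene'); print([(round(d['p'],2),np.round(d['at'],3).tolist()) for d in place_of('scene','stick_ball')])
E
```

```text
[(0.55, [0.29, -0.412, 0.126]), (0.54, [0.413, -0.101, 0.126]), (0.53, [0.77, -0.322, 0.129]), (0.5, [0.329, 0.152, 0.13]), (0.47, [0.264, -0.228, 0.129])]
```

Call:
jog_arm --motion "0 0 0 0 0 0 0; 0 0 0 0 0 0 0; 0 0 0 0 0 0 0; 0 0 0 0 0 0 0; 0 0 0 0 0 0 0"

```text
time: 30.0
tool_pos: [0.4156, -0.1287, 0.1102]
tool_rot: [-0.0, 1.0, -0.027, -0.0]
contact_force: [0.8, -3.2, -3.0]
gripper_width: -0.002
grasp_force: 1.4
```

Call:
jog_arm --motion "0 0 0 0 0 0 0; 0 0 0 0 0 0 0; 0 0 0 0 0 0 0; 0 0 0 0 0 0 0; 0 0 0 0 0 0 0"

```text
time: 30.62
tool_pos: [0.4157, -0.1287, 0.1103]
tool_rot: [-0.0, 1.0, -0.027, -0.0]
contact_force: [1.2, -3.4, -2.6]
gripper_width: -0.001
grasp_force: 1.4
```

Call:
jog_arm --motion "0 0 0 0 0 0 0; 0 0 0 0 0 0 0; 0 0 0 0 0 0 0; 0 0 0 0 0 0 0; 0 0 0 0 0 0 0"

```text
time: 31.25
tool_pos: [0.4157, -0.1287, 0.1103]
tool_rot: [-0.0, 1.0, -0.027, -0.0]
contact_force: [0.9, -3.7, -1.7]
gripper_width: -0.004
grasp_force: 1.4
```

Call:
jog_arm --motion "0 0 0 0 0 0 0; 0 0 0 0 0 0 0; 0 0 0 0 0 0 0; 0 0 0 0 0 0 0; 0 0 0 0 0 0 0"

```text
time: 31.88
tool_pos: [0.4157, -0.1287, 0.1103]
tool_rot: [-0.0, 1.0, -0.027, -0.0]
contact_force: [0.4, -2.8, -2.4]
gripper_width: 0.001
grasp_force: 1.4
```

Call:
jog_arm --motion "0 0 0 0 0 0 0; 0 0 0 0 0 0 0; 0 0 0 0 0 0 0; 0 0 0 0 0 0 0; 0 0 0 0 0 0 0"

```text
time: 32.5
tool_pos: [0.4157, -0.1287, 0.1103]
tool_rot: [-0.0, 1.0, -0.027, -0.0]
contact_force: [0.3, -3.4, -2.6]
gripper_width: 0.001
grasp_force: 1.4
```

I'll add a little margin and hold again before letting go.

Call:
jog_arm --motion "0 0 -0.003 0 0 0 0; 0 0 -0.006 0 0 0 0; 0 0 -0.006 0 0 0 0; 0 0 -0.006 0 0 0 0; 0 0 -0.006 0 0 0 0"

```text
time: 33.12
tool_pos: [0.4158, -0.1257, 0.1103]
tool_rot: [-0.0, 1.0, -0.027, -0.0]
contact_force: [-0.9, -3.3, -1.9]
gripper_width: 0.0
grasp_force: 1.6
```

Call:
jog_arm --motion "0 0 0 0 0 0 0; 0 0 0 0 0 0 0; 0 0 0 0 0 0 0; 0 0 0 0 0 0 0; 0 0 0 0 0 0 0"

```text
time: 33.75
tool_pos: [0.4158, -0.1257, 0.1103]
tool_rot: [-0.0, 1.0, -0.027, -0.0]
contact_force: [-1.4, -3.2, -2.2]
gripper_width: -0.0
grasp_force: 1.7
```

Call:
jog_arm --motion "0 0 0 0 0 0 0; 0 0 0 0 0 0 0; 0 0 0 0 0 0 0; 0 0 0 0 0 0 0; 0 0 0 0 0 0 0"

```text
time: 34.38
tool_pos: [0.4158, -0.1257, 0.1103]
tool_rot: [-0.0, 1.0, -0.027, -0.0]
contact_force: [-2.0, -2.5, -2.9]
gripper_width: 0.004
grasp_force: 1.7
```

Call:
jog_arm --motion "0 0 0 0 0 0 0; 0 0 0 0 0 0 0; 0 0 0 0 0 0 0; 0 0 0 0 0 0 0; 0 0 0 0 0 0 0"

```text
time: 35.0
tool_pos: [0.4159, -0.1257, 0.1103]
tool_rot: [0.0, 1.0, -0.027, -0.0]
contact_force: [-0.9, -2.3, -3.3]
gripper_width: -0.001
grasp_force: 1.7
```

Call:
jog_arm --motion "0 0 0 0 0 0 0; 0 0 0 0 0 0 0; 0 0 0 0 0 0 0; 0 0 0 0 0 0 0; 0 0 0 0 0 0 0"

```text
time: 35.62
tool_pos: [0.4159, -0.1257, 0.1103]
tool_rot: [-0.0, 1.0, -0.027, -0.0]
contact_force: [-1.3, -3.6, -1.6]
gripper_width: -0.002
grasp_force: 1.7
```

Call:
jog_arm --motion "0 0 0 0 0 0 0; 0 0 0 0 0 0 0; 0 0 0 0 0 0 0; 0 0 0 0 0 0 0; 0 0 0 0 0 0 0"

```text
time: 36.25
tool_pos: [0.4159, -0.1257, 0.1103]
tool_rot: [-0.0, 1.0, -0.027, -0.0]
contact_force: [-1.4, -2.9, -1.9]
gripper_width: 0.0
grasp_force: 1.7
```

```bash
python3 - <<'E'
from h import *
f=grab_frame('scene'); print([(round(d['p'],2),np.round(d['at'],3).tolist()) for d in place_of('scene','stick_ball')])
P=pts(f)
q=P.reshape(-1,3); q=q[(abs(q[:,0]-.413)<.03)&(abs(q[:,1]+.10)<.03)&(q[:,2]>.05)&(q[:,2]<.15)]
print(len(q),np.percentile(q[:,1],[5,25,50,75,95,99]))
E
python3 go.py 45 '0 .4157 -.195 .11 -3 1' '0 .4157 -.195 .22 -3' '40 .638 .084 .22 -2' '40 .638 .084 .12 -2'
```

```text
[(0.8, [0.767, -0.323, 0.129]), (0.69, [0.293, -0.415, 0.129]), (0.64, [0.331, 0.154, 0.132]), (0.46, [0.258, -0.228, 0.128]), (0.44, [0.411, -0.094, 0.123])]
178 [-0.12825854 -0.12187018 -0.11220409 -0.09855243 -0.089556   -0.08724152]
t 36.35 cur [ 0.4159 -0.1257  0.1103] -3.1 tilt [0. 0.] w 0.002 F [-0.7 -3.3 -2.1] gf 1.7
0 0.004 0.069 0.000 0 0 -0.001; 0 0.007 0.138 0.001 0 0 -0.001; 0 0.007 0.138 0.001 0 0 -0.001; 0 0.007 0.138 -0.073 0 0 -0.001; 0 0.007 0.138 -0.146 0 0 -0.001
0 0.000 -0.000 -0.073 0 0 -0.000; 40 0.052 -0.073 -0.073 0 0 -0.001; 40 0.104 -0.145 -0.073 0 0 -0.003; 40 0.156 -0.218 -0.073 0 0 -0.004; 40 0.207 -0.290 -0.073 0 0 -0.006
40 0.052 -0.072 -0.000 0 0 -0.001; 40 0.105 -0.144 -0.000 0 0 -0.003; 40 0.157 -0.216 -0.000 0 0 -0.004; 40 0.210 -0.288 -0.000 0 0 -0.006; 40 0.210 -0.288 0.067 0 0 -0.006
40 0.000 -0.000 0.067 0 0 -0.000; 40 0.000 -0.000 0.133 0 0 -0.000; 40 0.000 -0.000 0.133 0 0 -0.000; 40 0.000 -0.000 0.133 0 0 -0.000; 40 0.000 -0.000 0.133 0 0 -0.000
```

Call:
jog_arm --motion "0 0.004 0.069 0 0 0 0; 0 0.007 0.138 0 0 0 0; 0 0.007 0.138 0 0 0 0; 0 0.007 0.138 -0.073 0 0 0; 0 0.007 0.138 -0.146 0 0 0"

```text
time: 36.98
tool_pos: [0.4157, -0.1933, 0.1839]
tool_rot: [-0.001, 1.0, -0.027, -0.0]
contact_force: [0.2, -0.1, -0.2]
gripper_width: 0.002
grasp_force: 0.0
```

Call:
jog_arm --motion "0 0 0 -0.073 0 0 0; 40 0.052 -0.073 -0.073 0 0 -0.001; 40 0.104 -0.145 -0.073 0 0 -0.003; 40 0.156 -0.218 -0.073 0 0 -0.004; 40 0.207 -0.29 -0.073 0 0 -0.006"

```text
time: 37.6
tool_pos: [0.5276, -0.0528, 0.2202]
tool_rot: [-0.001, 1.0, -0.022, 0.0]
contact_force: [0.4, -0.6, -0.2]
gripper_width: 0.402
grasp_force: 0.0
```

Call:
jog_arm --motion "40 0.052 -0.072 0 0 0 -0.001; 40 0.105 -0.144 0 0 0 -0.003; 40 0.157 -0.216 0 0 0 -0.004; 40 0.21 -0.288 0 0 0 -0.006; 40 0.21 -0.288 0.067 0 0 -0.006"

```text
time: 38.22
tool_pos: [0.6413, 0.0877, 0.1899]
tool_rot: [-0.001, 1.0, -0.016, 0.004]
contact_force: [0.3, -0.7, 0.1]
gripper_width: 0.398
grasp_force: 0.0
```

Call:
jog_arm --motion "40 0 0 0.067 0 0 0; 40 0 0 0.133 0 0 0; 40 0 0 0.133 0 0 0; 40 0 0 0.133 0 0 0; 40 0 0 0.133 0 0 0"

```text
time: 38.85
tool_pos: [0.6396, 0.0838, 0.1224]
tool_rot: [-0.0, 1.0, -0.018, 0.002]
contact_force: [0.1, 0.4, -0.0]
gripper_width: 0.399
grasp_force: 0.0
```

```bash
python3 - <<'E'
from h import *
f=grab_frame('scene'); print([(round(d['p'],2),np.round(d['at'],3).tolist()) for d in place_of('scene','stick_ball')])
E
python3 go.py 45 '40 .638 .084 .025 -2 2'
```

```text
[(0.8, [0.765, -0.323, 0.128]), (0.72, [0.411, -0.13, 0.129]), (0.61, [0.258, -0.227, 0.13]), (0.55, [0.292, -0.412, 0.132])]
t 38.95 cur [0.6393 0.0836 0.1218] -2.1 tilt [0.003 0.   ] w 0.398 F [-0.5  0.3  0.4] gf 0.0
40 -0.001 -0.000 0.065 0 0 -0.000; 40 -0.002 -0.000 0.129 0 0 -0.001; 40 -0.003 -0.001 0.194 0 0 -0.001; 40 -0.003 -0.001 0.194 0 0 -0.001; 40 -0.003 -0.001 0.194 0 0 -0.001
```

The stick is back at centre. Now I pull the tray out.

Call:
jog_arm --motion "40 0 0 0.065 0 0 0; 40 -0.002 0 0.13 0 0 0; 40 -0.003 -0.001 0.194 0 0 0; 40 -0.003 -0.001 0.194 0 0 0; 0 -0.003 -0.001 0.194 0 0 0"

```text
time: 39.58
tool_pos: [0.638, 0.084, 0.0246]
tool_rot: [-0.0, 1.0, -0.018, 0.001]
contact_force: [0.3, -0.7, -0.0]
gripper_width: 0.199
grasp_force: 0.0
```

Call:
jog_arm --motion "0 0 0 0 0 0 0; 0 0 0 0 0 0 0; 0 0 0 0 0 0 0; 0 0 0 0 0 0 0; 0 0 0.01 0 0 0 0"

```text
time: 40.2
tool_pos: [0.6383, 0.0799, 0.0253]
tool_rot: [-0.001, 1.0, -0.018, 0.002]
contact_force: [-0.6, 1.9, 6.5]
gripper_width: 0.109
grasp_force: 59.7
```

Call:
jog_arm --motion "0 0 0.02 0 0 0 0; 0 0 0.06 0 0 0 0; 0 0 0.11 0 0 0 0; 0 0 0.16 0 0 0 0; 0 0 0.21 0 0 0 0"

```text
time: 40.83
tool_pos: [0.635, -0.0258, 0.0253]
tool_rot: [-0.001, 1.0, -0.018, 0.003]
contact_force: [3.3, 2.3, 3.7]
gripper_width: 0.105
grasp_force: 59.4
```

Call:
jog_arm --motion "0 0 0.05 0 0 0 0; 0 0 0.1 0 0 0 0; 0 0 0.15 0 0 0 0; 0 0 0.19 0 0 0 0; 0 0 0.22 0 0 0 0"

```text
time: 41.45
tool_pos: [0.6315, -0.1368, 0.0253]
tool_rot: [0.0, 1.0, -0.018, 0.003]
contact_force: [6.2, 2.8, 5.0]
gripper_width: 0.105
grasp_force: 59.7
```

Call:
jog_arm --motion "0 0 0.02 0 0 0 0; 0 0 0.04 0 0 0 0; 0 0 0.055 0 0 0 0; 0 0 0.065 0 0 0 0; 0 0 0.07 0 0 0 0"

```text
time: 42.08
tool_pos: [0.6304, -0.1715, 0.0253]
tool_rot: [0.0, 1.0, -0.018, 0.003]
contact_force: [5.8, 2.5, 5.1]
gripper_width: 0.108
grasp_force: 59.6
```

Call:
jog_arm --motion "0 0 0.004 0 0 0 0; 0 0 0.008 0 0 0 0; 0 0 0.012 0 0 0 0; 0 0 0.014 0 0 0 0; 0 0 0.014 0 0 0 0"

```text
time: 42.7
tool_pos: [0.6303, -0.176, 0.0253]
tool_rot: [-0.001, 1.0, -0.018, 0.003]
contact_force: [6.1, 8.1, 7.0]
gripper_width: 0.11
grasp_force: 59.9
```

Call:
jog_arm --motion "0 0 -0.004 0 0 0 0; 40 0 -0.006 0 0 0 0; 40 0 -0.006 0 0 0 0; 40 0 -0.006 0 0 0 0; 40 0 -0.006 -0.08 0 0 0"

```text
time: 43.32
tool_pos: [0.6236, -0.1736, 0.0582]
tool_rot: [-0.002, 1.0, -0.018, -0.005]
contact_force: [0.3, -0.1, -0.4]
gripper_width: 0.402
grasp_force: 0.0
```

Call:
jog_arm --motion "40 0 0 -0.08 0 0 0; 40 0 0 -0.16 0 0 0; 50 0 0 -0.16 0 0 0; 50 0 0 -0.16 0 0 0; 50 0 0 -0.16 0 0 0"

```text
time: 43.95
tool_pos: [0.6261, -0.1744, 0.1405]
tool_rot: [-0.001, 1.0, -0.018, -0.002]
contact_force: [-0.5, -0.1, 0.0]
gripper_width: 0.5
grasp_force: 0.0
```

```bash
python3 - <<'E'
from h import *
for c in('top','scene'):
  f=grab_frame(c); P=pts(f)
  if c=='scene': save(f,'s5.png')
  for d in cut_out(c,'finger0'):
    q=P[d['pixels']]; q=q[(q[:,2]>.022)&(q[:,2]<.05)]
    if len(q)>12: print(c,d['p'],len(q),cv2.minAreaRect(q[:,:2].astype(np.float32)))
  for t in('finger0','tray_floor','tray_tab'): print(t,[(round(d['p'],2),np.round(d['at'],3).tolist()) for d in place_of(c,t)])
E
python3 go.py 45 '50 .634 -.049 .14 -2' '50 .634 -.049 .019 -2 1'
```

```text
top 0.72 184 ((0.630916953086853, -0.05111125856637955), (0.022364124655723572, 0.07736918330192566), 87.92232513427734)
top 0.72 154 ((0.6321443915367126, -0.02327624335885048), (0.02187330275774002, 0.07141411304473877), 89.03733825683594)
top 0.26 502 ((0.6355170011520386, 0.1051671952009201), (0.45103931427001953, 0.19831883907318115), 88.38336181640625)
finger0 [(0.48, [0.635, -0.023, 0.024])]
tray_floor []
tray_tab []
scene 0.77 184 ((0.6363864541053772, -0.026923254132270813), (0.07554104179143906, 0.022730058059096336), 7.867645263671875)
scene 0.76 176 ((0.635945737361908, -0.05262259766459465), (0.02330033667385578, 0.07216096669435501), 89.5168685913086)
finger0 [(0.67, [0.633, -0.022, 0.026]), (0.55, [0.632, -0.051, 0.023])]
tray_floor [(0.62, [0.634, -0.018, 0.016])]
tray_tab [(0.69, [0.414, -0.13, 0.002]), (0.65, [0.623, -0.174, 0.056])]
t 44.45 cur [ 0.6274 -0.1748  0.1428] -2.1 tilt [ 0. -0.] w 0.499 F [0.7 0.3 0.2] gf 0.0
50 0.001 -0.084 0.002 0 0 -0.000; 50 0.003 -0.168 0.004 0 0 -0.001; 50 0.004 -0.252 0.006 0 0 -0.001; 50 0.004 -0.252 0.086 0 0 -0.001; 50 0.004 -0.252 0.167 0 0 -0.001
50 0.000 -0.000 0.081 0 0 -0.000; 50 0.000 -0.000 0.081 0 0 -0.000; 50 0.000 -0.000 0.081 0 0 -0.000; 50 0.000 -0.000 0.081 0 0 -0.000; 50 0.000 -0.000 0.081 0 0 -0.000
```

View pics/s5.png

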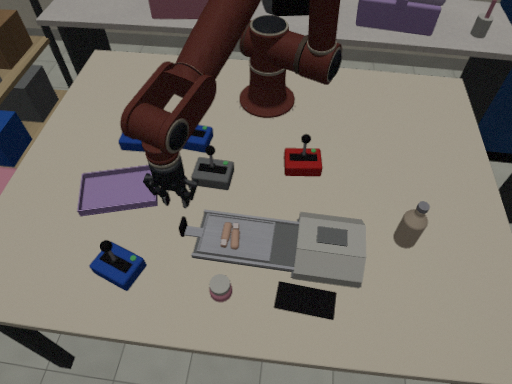

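The scene view shows the tray out with both fingers on it, but the second was knocked close to the first, at (235,237) against (227,234). I'll look closer before grasping.

Call:
jog_arm --motion "50 0.001 -0.084 -0.02 0 0 0; 50 -0.04 -0.168 -0.05 0 0 0; 50 -0.08 -0.26 -0.06 0 0 0; 50 -0.08 -0.26 -0.06 0 0 0; 50 -0.08 -0.26 -0.06 0 0 0"

```text
time: 45.08
tool_pos: [0.5923, -0.0437, 0.173]
tool_rot: [0.0, 1.0, -0.018, 0.0]
contact_force: [-0.1, 0.2, -0.2]
gripper_width: 0.501
grasp_force: 0.0
```

```bash
python3 - <<'E'
from h import *
f=grab_frame('wrist'); P=pts(f)
cv2.imwrite('pics/w6.png',cv2.resize(f['color'][60:310,120:450,::-1],None,fx=2.2,fy=2.2))
for d in cut_out('wrist','finger0'):
    q=P[d['pixels']]; q=q[(q[:,2]>.020)&(q[:,2]<.05)]
    if len(q)>12:
        r=cv2.minAreaRect(q[:,:2].astype(np.float32)); print(d['p'],len(q),r,np.percentile(q[:,2],[50,95])); print(np.round(cv2.boxPoints(r),3).tolist())
s=state();print(s['tool_pos'])
E
```

```text
0.88 1533 ((0.6311982870101929, -0.04886685311794281), (0.023649169132113457, 0.07889077067375183), 88.95741271972656) [0.03270719 0.03469093]
[[0.5920000076293945, -0.05999999865889549], [0.6700000166893005, -0.061000000685453415], [0.6710000038146973, -0.03799999877810478], [0.5920000076293945, -0.035999998450279236]]
0.8 1520 ((0.6349939703941345, -0.022261817008256912), (0.07873343676328659, 0.02338135987520218), 5.213476657867432) [0.03271625 0.03456139]
[[0.5950000286102295, -0.014000000432133675], [0.597000002861023, -0.03700000047683716], [0.675000011920929, -0.029999999329447746], [0.6729999780654907, -0.007000000216066837]]
0.33 41 ((0.7648806571960449, -0.0344139039516449), (0.02055218070745468, 0.0019088288536295295), 87.70378875732422) [0.02199501 0.02408511]
[[0.7639999985694885, -0.04500000178813934], [0.7649999856948853, -0.04500000178813934], [0.765999972820282, -0.024000000208616257], [0.7639999985694885, -0.024000000208616257]]
[ 0.59237238 -0.04437836  0.17259983]
```

View pics/w6.png

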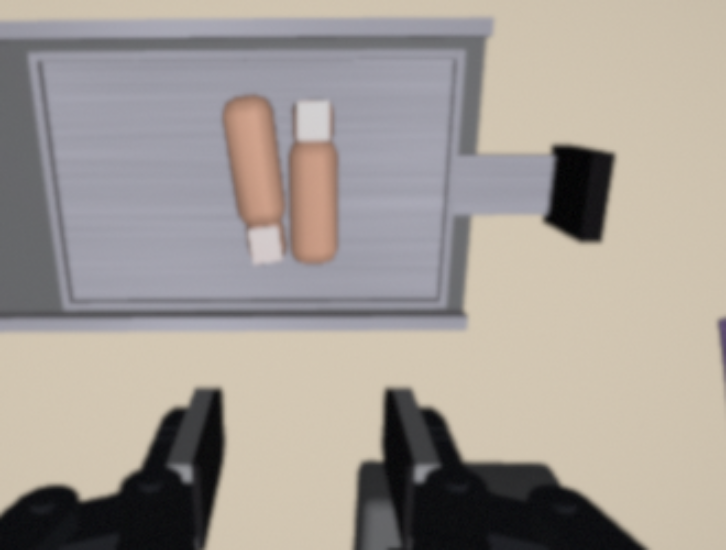

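The fingers nearly touch at their near ends (crop about (275,255)). I'll nudge the left one lengthwise (+x), off-centre, with the shut tips above the rim so that it swings away from the other.

```bash
python3 go.py 45 '0 .568 -.011 .16 -2 1' '0 .568 -.011 .022 -2 1' '0 .600 -.011 .022 -2 2' '0 .57 -.011 .03 -2' '50 .57 -.011 .17 -2' '50 .592 -.044 .173 -2 2' | sed 's/-0.000/0/g'
```

```text
t 45.17 cur [ 0.5924 -0.0444  0.1726] -2.1 tilt [-0. -0.] w 0.495 F [ 0.6 -0.7 -0.8] gf 0.0
0 -0.051 -0.065 0.025 0 0 -0.002; 0 -0.051 -0.065 0.025 0 0 -0.002; 0 -0.051 -0.065 0.094 0 0 -0.002; 0 -0.051 -0.065 0.163 0 0 -0.002; 0 -0.051 -0.065 0.232 0 0 -0.002
0 0.000 0 0.069 0 0 0; 0 0.000 0 0.069 0 0 0; 0 0.064 -0.002 0.069 0 0 0; 0 0.064 -0.002 0.069 0 0 0; 0 0.064 -0.002 0.069 0 0 0
0 -0.060 0.002 -0.016 0 0 0; 50 -0.060 0.002 -0.086 0 0 0; 50 -0.060 0.002 -0.156 0 0 0; 50 -0.060 0.002 -0.226 0 0 0; 50 -0.060 0.002 -0.296 0 0 0
50 0.046 0.064 -0.006 0 0 0; 50 0.046 0.064 -0.006 0 0 0; 50 0.046 0.064 -0.006 0 0 0; 50 0.046 0.064 -0.006 0 0 0; 50 0.046 0.064 -0.006 0 0 0
```

Call:
jog_arm --motion "0 -0.051 -0.065 0.025 0 0 0; 0 -0.051 -0.065 0.025 0 0 0; 0 -0.051 -0.065 0.094 0 0 0; 0 -0.051 -0.065 0.163 0 0 0; 0 -0.051 -0.065 0.232 0 0 0"

```text
time: 45.8
tool_pos: [0.5689, -0.0115, 0.0562]
tool_rot: [0.0, 1.0, -0.019, 0.001]
contact_force: [0.5, -0.1, 0.1]
gripper_width: 0.003
grasp_force: 0.0
```

Call:
jog_arm --motion "0 0 0 0.069 0 0 0; 0 0 0 0.069 0 0 0; 0 0.022 0 0.069 0 0 0; 0 0.044 0 0.069 0 0 0; 0 0.064 0 0.069 0 0 0"

```text
time: 46.42
tool_pos: [0.6009, -0.0114, 0.0229]
tool_rot: [0.0, 1.0, -0.018, 0.0]
contact_force: [-8.2, 1.5, 1.9]
gripper_width: 0.004
grasp_force: 5.1
```

Call:
jog_arm --motion "0 -0.06 0 0 0 0 0; 50 -0.06 0 -0.086 0 0 0; 50 -0.06 0.002 -0.156 0 0 0; 50 -0.06 0.002 -0.226 0 0 0; 50 -0.06 0.002 -0.296 0 0 0"

```text
time: 47.05
tool_pos: [0.5703, -0.0111, 0.172]
tool_rot: [0.0, 1.0, -0.018, 0.0]
contact_force: [1.1, 0.3, 1.0]
gripper_width: 0.501
grasp_force: 0.0
```

Call:
jog_arm --motion "50 0.046 0.064 -0.006 0 0 0; 50 0.046 0.064 -0.006 0 0 0; 50 0.046 0.064 -0.006 0 0 0; 50 0.046 0.064 -0.006 0 0 0; 50 0.046 0.064 -0.006 0 0 0"

```text
time: 47.68
tool_pos: [0.5911, -0.0433, 0.1728]
tool_rot: [-0.0, 1.0, -0.018, -0.0]
contact_force: [0.2, 0.8, -0.1]
gripper_width: 0.502
grasp_force: 0.0
```

```bash
python3 - <<'E'
from h import *
f=grab_frame('wrist'); P=pts(f)
cv2.imwrite('pics/w7.png',cv2.resize(f['color'][60:310,120:450,::-1],None,fx=2.2,fy=2.2))
for d in cut_out('wrist','finger0'):
    q=P[d['pixels']]; q=q[(q[:,2]>.020)&(q[:,2]<.05)]
    if len(q)>12:
        r=cv2.minAreaRect(q[:,:2].astype(np.float32)); print(d['p'],len(q),r,np.percentile(q[:,2],[50,95])); print(np.round(cv2.boxPoints(r),3).tolist())
s=state();print(s['tool_pos'])
E
```

```text
0.69 1510 ((0.6325142979621887, -0.04883239418268204), (0.023029902949929237, 0.07702474296092987), 88.57353210449219) [0.03272413 0.03459267]
[[0.593999981880188, -0.05900000035762787], [0.6710000038146973, -0.061000000685453415], [0.6710000038146973, -0.03799999877810478], [0.593999981880188, -0.035999998450279236]]
0.6 1646 ((0.6498797535896301, -0.0234050489962101), (0.07918161898851395, 0.02383253164589405), 2.5579171180725098) [0.0326355  0.03457776]
[[0.6100000143051147, -0.013000000268220901], [0.6110000014305115, -0.03700000047683716], [0.6899999976158142, -0.03400000184774399], [0.6890000104904175, -0.009999999776482582]]
[ 0.59133577 -0.04349997  0.17307592]
```

View pics/w7.png

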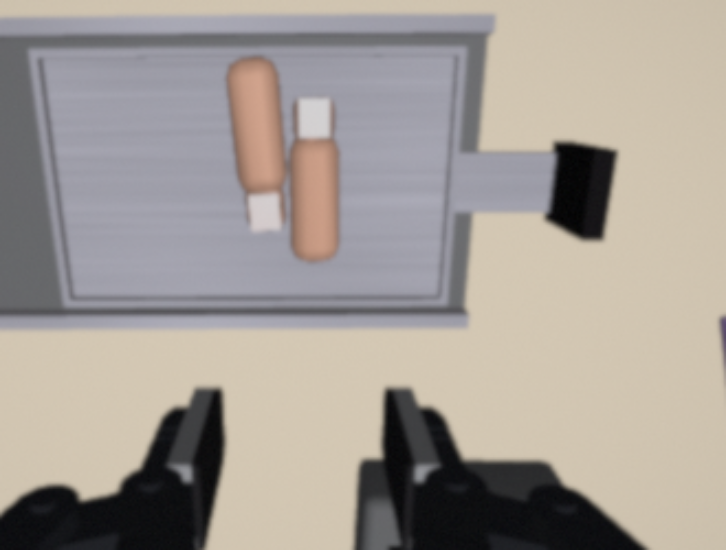

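B slid 15 mm lengthwise. Now I push A the other way (-x) by its far end, leaving each with a free end to grip.

```bash
python3 go.py 50 '0 .693 -.061 .17 -2' '0 .693 -.061 .022 -2 1' '0 .68 -.061 .022 -2' '0 .667 -.061 .022 -2 1' '0 .69 -.061 .022 -2' '50 .69 -.061 .17 -2' '50 .57 -.044 .173 -2 2' | sed 's/-0.000/0/g'
```

```text
t 47.77 cur [ 0.5913 -0.0435  0.1731] -2.0 tilt [-0.  0.] w 0.5 F [0.6 0.6 0.1] gf 0.0
0 0.068 0.009 0.002 0 0 0; 0 0.136 0.018 0.004 0 0 0; 0 0.204 0.028 0.006 0 0 -0.001; 0 0.204 0.028 0.105 0 0 -0.001; 0 0.204 0.028 0.203 0 0 -0.001
0 0.000 0 0.099 0 0 0; 0 0.000 0 0.099 0 0 0; 0 -0.026 0.001 0.099 0 0 0; 0 -0.052 0.002 0.099 0 0 0; 0 -0.052 0.002 0.099 0 0 0
0 0.046 -0.002 0 0 0 0; 50 0.046 -0.002 -0.099 0 0 0; 50 0.046 -0.002 -0.197 0 0 0; 50 0.046 -0.002 -0.296 0 0 0; 50 -0.034 -0.010 -0.298 0 0 0
50 -0.080 -0.009 -0.002 0 0 0; 50 -0.161 -0.017 -0.004 0 0 0; 50 -0.161 -0.017 -0.004 0 0 0; 50 -0.161 -0.017 -0.004 0 0 0; 50 -0.161 -0.017 -0.004 0 0 0
```

Call:
jog_arm --motion "0 0.068 0.009 0 0 0 0; 0 0.136 0.018 0 0 0 0; 0 0.204 0.028 0 0 0 0; 0 0.204 0.028 0.105 0 0 0; 0 0.204 0.028 0.203 0 0 0"

```text
time: 48.4
tool_pos: [0.6938, -0.0616, 0.0711]
tool_rot: [0.0, 1.0, -0.018, 0.001]
contact_force: [-0.8, 0.1, -1.0]
gripper_width: -0.003
grasp_force: 0.0
```

Call:
jog_arm --motion "0 0 0 0.099 0 0 0; 0 0 0 0.099 0 0 0; 0 -0.02 0.001 0.099 0 0 0; 0 -0.04 0.002 0.099 0 0 0; 0 -0.052 0.002 0.099 0 0 0"

```text
time: 49.02
tool_pos: [0.666, -0.0616, 0.0224]
tool_rot: [-0.0, 1.0, -0.018, -0.0]
contact_force: [1.2, -0.3, -0.2]
gripper_width: -0.003
grasp_force: 0.1
```

Call:
jog_arm --motion "0 0.046 0 0 0 0 0; 50 0.046 0 -0.099 0 0 0; 50 0.046 0 -0.197 0 0 0; 50 0.046 0 -0.296 0 0 0; 50 -0.034 -0.01 -0.298 0 0 0"

```text
time: 49.65
tool_pos: [0.6541, -0.0571, 0.1787]
tool_rot: [0.001, 1.0, -0.018, 0.006]
contact_force: [-0.2, 0.4, 0.4]
gripper_width: 0.5
grasp_force: 0.0
```

Call:
jog_arm --motion "50 -0.08 -0.009 0 0 0 0; 50 -0.161 -0.017 0 0 0 0; 50 -0.161 -0.017 0 0 0 0; 50 -0.161 -0.017 0 0 0 0; 50 -0.161 -0.017 0 0 0 0"

```text
time: 50.28
tool_pos: [0.5711, -0.0449, 0.1718]
tool_rot: [0.0, 1.0, -0.018, 0.001]
contact_force: [0.3, 0.3, -0.1]
gripper_width: 0.501
grasp_force: 0.0
```

```bash
python3 - <<'E'
from h import *
f=grab_frame('wrist'); P=pts(f)
cv2.imwrite('pics/w8.png',cv2.resize(f['color'][60:310,120:450,::-1],None,fx=2.2,fy=2.2))
for d in cut_out('wrist','finger0'):
    q=P[d['pixels']]; q=q[(q[:,2]>.020)&(q[:,2]<.05)]
    if len(q)>12:
        r=cv2.minAreaRect(q[:,:2].astype(np.float32)); print(d['p'],len(q),r,np.percentile(q[:,2],[50,95])); print(np.round(cv2.boxPoints(r),3).tolist())
s=state();print(s['tool_pos'])
E
```

```text
0.85 1448 ((0.615761935710907, -0.04809139668941498), (0.023072363808751106, 0.07514005154371262), 87.3909683227539) [0.03284678 0.03474874]
[[0.578000009059906, -0.057999998331069946], [0.652999997138977, -0.061000000685453415], [0.6539999842643738, -0.03799999877810478], [0.5789999961853027, -0.03500000014901161]]
0.7 1786 ((0.6499057412147522, -0.023254122585058212), (0.07935179769992828, 0.024077419191598892), 2.544544219970703) [0.03256831 0.0345643 ]
[[0.6100000143051147, -0.013000000268220901], [0.6110000014305115, -0.03700000047683716], [0.6899999976158142, -0.03400000184774399], [0.6890000104904175, -0.008999999612569809]]
[ 0.5709269  -0.04482284  0.17153676]
```

```bash
python3 go.py 45 '40 .593 -.047 .15 -2.6' '40 .593 -.047 .0205 -2.6 1' '0 .593 -.047 .0205 -2.6 5' | sed 's/-0.000/0/g'
```

```text
t 50.38 cur [ 0.5709 -0.0448  0.1715] -2.1 tilt [ 0. -0.] w 0.499 F [ 0.4  0.4 -0.5] gf 0.0
40 0.044 0.003 0.043 0 0 0.006; 40 0.044 0.003 0.129 0 0 0.006; 40 0.044 0.003 0.216 0 0 0.006; 40 0.044 0.003 0.302 0 0 0.006; 40 0.044 0.003 0.302 0 0 0.006
0 0.000 0 0 0 0 0; 0 0.000 0 0 0 0 0; 0 0.000 0 0 0 0 0; 0 0.000 0 0 0 0 0; 0 0.000 0 0 0 0 0
0 0.000 0 0 0 0 0; 0 0.000 0 0 0 0 0; 0 0.000 0 0 0 0 0; 0 0.000 0 0 0 0 0; 0 0.000 0 0 0 0 0
```

Call:
jog_arm --motion "40 0.044 0.003 0.043 0 0 0.006; 40 0.044 0.003 0.129 0 0 0.006; 40 0.044 0.003 0.216 0 0 0.006; 40 0.044 0.003 0.302 0 0 0.006; 40 0.044 0.003 0.302 0 0 0.006"

```text
time: 51.0
tool_pos: [0.5904, -0.0466, 0.0175]
tool_rot: [-0.001, 1.0, -0.023, -0.003]
contact_force: [-0.3, -0.4, 0.5]
gripper_width: 0.397
grasp_force: 0.0
```

Call:
jog_arm --motion "0 0 0 0 0 0 0; 0 0 0 0 0 0 0; 0 0 0 0 0 0 0; 0 0 0 0 0 0 0; 0 0 0 0 0 0 0"

```text
time: 51.62
tool_pos: [0.5922, -0.047, 0.0209]
tool_rot: [0.0, 1.0, -0.023, 0.0]
contact_force: [-1.4, -0.4, 1.8]
gripper_width: 0.264
grasp_force: 61.6
```

```bash
python3 go.py 45 '0 .593 -.047 .15 -2.6' '0 .497 -.461 .15 17.4 1' '0 .497 -.461 .013 17.4 1' | sed 's/-0.000/0/g'
```

```text
t 51.62 cur [ 0.5922 -0.047   0.0209] -2.6 tilt [ 0.001 -0.   ] w 0.264 F [-1.4 -0.4  1.8] gf 61.6
0 0.001 0 -0.086 0 0 0.000; 0 0.001 0 -0.172 0 0 0.000; 0 0.002 0 -0.258 0 0 0.000; 0 -0.014 0.084 -0.258 0 0 -0.023; 0 -0.029 0.167 -0.258 0 0 -0.046
0 -0.021 0.082 0 0 0 -0.023; 0 -0.042 0.165 0 0 0 -0.047; 0 -0.064 0.247 0 0 0 -0.070; 0 -0.085 0.329 0 0 0 -0.093; 0 -0.106 0.412 0 0 0 -0.116
0 -0.035 0.077 0 0 0 -0.023; 0 -0.070 0.155 0 0 0 -0.047; 0 -0.106 0.232 0 0 0 -0.070; 0 -0.106 0.232 0 0 0 -0.070; 0 -0.106 0.232 0.069 0 0 -0.070
0 0.000 0.000 0.068 0 0 0; 0 0.000 0.000 0.137 0 0 0; 0 0.000 0.000 0.205 0 0 0; 0 0.000 0.000 0.205 0 0 0; 0 0.000 0.000 0.205 0 0 0
```

Call:
jog_arm --motion "0 0 0 -0.086 0 0 0; 0 0 0 -0.172 0 0 0; 0 0.002 0 -0.258 0 0 0; 0 -0.014 0.084 -0.258 0 0 -0.023; 0 -0.029 0.167 -0.258 0 0 -0.046"

```text
time: 52.25
tool_pos: [0.5739, -0.1304, 0.1505]
tool_rot: [0.0, 1.0, 0.013, 0.001]
contact_force: [0.6, -1.0, -1.1]
gripper_width: 0.261
grasp_force: 61.4
```

Call:
jog_arm --motion "0 -0.021 0.082 0 0 0 -0.023; 0 -0.042 0.165 0 0 0 -0.047; 0 -0.064 0.247 0 0 0 -0.07; 0 -0.085 0.33 0 0 0 -0.093; 0 -0.106 0.412 0 0 0 -0.116"

```text
time: 52.88
tool_pos: [0.5251, -0.3381, 0.1492]
tool_rot: [-0.0, 0.995, 0.099, -0.0]
contact_force: [-0.8, 0.1, -0.6]
gripper_width: 0.259
grasp_force: 61.4
```

Call:
jog_arm --motion "0 -0.035 0.077 0 0 0 -0.023; 0 -0.07 0.155 0 0 0 -0.047; 0 -0.106 0.232 0 0 0 -0.07; 0 -0.106 0.232 0 0 0 -0.07; 0 -0.106 0.232 0 0 0 -0.07"

```text
time: 53.5
tool_pos: [0.4964, -0.4605, 0.1489]
tool_rot: [-0.001, 0.989, 0.151, -0.0]
contact_force: [-0.2, -0.2, 0.1]
gripper_width: 0.264
grasp_force: 61.3
```

```bash
python3 - <<'E'
from h import *
f=grab_frame('wrist'); P=pts(f); save(f,'w9.png')
E
python3 go.py 45 '0 .497 -.461 .012 17.4 1' | sed 's/-0.000/0/g'
```

```text
t 53.55 cur [ 0.4966 -0.4601  0.149 ] 17.4 tilt [-0.     0.001] w 0.26 F [ 1.6  0.  -1.1] gf 61.3
0 0.000 0.000 0.069 0 0 0; 0 0.000 0.001 0.137 0 0 0; 0 0.000 0.001 0.206 0 0 0; 0 0.000 0.002 0.274 0 0 0; 0 0.000 0.002 0.274 0 0 0
```

View pics/w9.png

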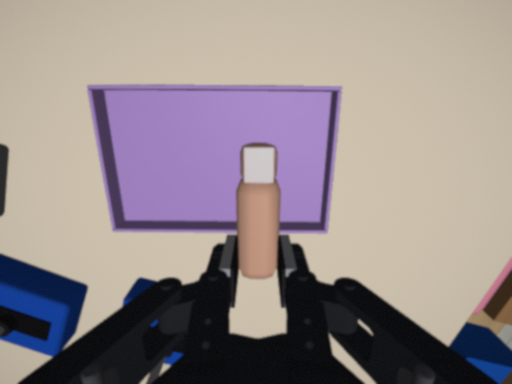

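Call:
jog_arm --motion "0 0 0 0.069 0 0 0; 0 0 0 0.137 0 0 0; 0 0 0.001 0.206 0 0 0; 0 0 0.002 0.274 0 0 0; 0 0 0.002 0.275 0 0 0"

```text
time: 54.18
tool_pos: [0.4967, -0.4599, 0.01]
tool_rot: [-0.001, 0.988, 0.152, -0.001]
contact_force: [-0.1, -0.5, -0.2]
gripper_width: 0.26
grasp_force: 67.3
```

Call:
jog_arm --motion "50 0 0 0 0 0 0; 50 0 0 0 0 0 0; 50 0 0 0 0 0 0; 50 0 0 -0.08 0 0 0; 50 0 0 -0.16 0 0 0"

```text
time: 54.8
tool_pos: [0.4964, -0.4616, 0.0924]
tool_rot: [-0.0, 0.989, 0.151, -0.0]
contact_force: [0.1, -0.8, 0.1]
gripper_width: 0.501
grasp_force: 0.0
```

```bash
python3 go.py 52 '50 .497 -.461 .16 17.4' '50 .648 -.024 .16 2.5 1' | sed 's/-0.000/0/g'
```

```text
t 54.8 cur [ 0.4964 -0.4616  0.0924] 17.3 tilt [-0.001  0.001] w 0.501 F [ 0.1 -0.8  0.1] gf 0.0
50 0.001 0 -0.068 0 0 0; 50 0.001 -0.001 -0.135 0 0 -0.001; 50 0.062 -0.084 -0.135 0 0 0.019; 50 0.123 -0.166 -0.135 0 0 0.038; 50 0.184 -0.249 -0.135 0 0 0.057
50 0.054 -0.088 0 0 0 0.019; 50 0.107 -0.175 0 0 0 0.039; 50 0.161 -0.263 0 0 0 0.058; 50 0.215 -0.350 0 0 0 0.077; 50 0.268 -0.438 0 0 0 0.096
50 0.041 -0.094 0 0 0 0.019; 50 0.041 -0.094 0 0 0 0.019; 50 0.041 -0.094 0 0 0 0.019; 50 0.041 -0.094 0 0 0 0.019; 50 0.041 -0.094 0 0 0 0.019
```

Call:
jog_arm --motion "50 0.001 0 -0.068 0 0 0; 50 0.001 0 -0.135 0 0 0; 50 0.062 -0.084 -0.135 0 0 0.019; 50 0.123 -0.166 -0.135 0 0 0.038; 50 0.184 -0.249 -0.135 0 0 0.057"

```text
time: 55.42
tool_pos: [0.5478, -0.3145, 0.16]
tool_rot: [0.0, 0.994, 0.108, 0.0]
contact_force: [-0.7, -0.4, -0.3]
gripper_width: 0.499
grasp_force: 0.0
```

Call:
jog_arm --motion "50 0.054 -0.088 0 0 0 0.019; 50 0.107 -0.175 0 0 0 0.039; 50 0.161 -0.263 0 0 0 0.058; 50 0.215 -0.35 0 0 0 0.077; 50 0.268 -0.438 0 0 0 0.096"

```text
time: 56.05
tool_pos: [0.6316, -0.0714, 0.1599]
tool_rot: [0.0, 0.999, 0.036, 0.001]
contact_force: [0.7, -1.1, 0.5]
gripper_width: 0.501
grasp_force: 0.0
```

Call:
jog_arm --motion "50 0.041 -0.094 0 0 0 0.019; 50 0.041 -0.094 0 0 0 0.019; 50 0.041 -0.094 0 0 0 0.019; 50 0.041 -0.094 0 0 0 0.019; 50 0.041 -0.094 0 0 0 0.019"

```text
time: 56.68
tool_pos: [0.6479, -0.0259, 0.1593]
tool_rot: [0.0, 1.0, 0.022, -0.0]
contact_force: [0.4, 0.1, -0.1]
gripper_width: 0.496
grasp_force: 0.0
```

```bash
python3 - <<'E'
from h import *
for c in('wrist','scene'):
  f=grab_frame(c); P=pts(f)
  for d in cut_out(c,'finger0'):
    q=P[d['pixels']]; q=q[(q[:,2]>.006)&(q[:,2]<.05)]
    if len(q)>12: print(c,round(d['p'],2),len(q),cv2.minAreaRect(q[:,:2].astype(np.float32)),np.percentile(q[:,2],[50,95]))
E
python3 go.py 45 '50 .648 -.024 .0205 2.5 1' | sed 's/-0.000/0/g'
```

```text
wrist 0.79 1531 ((0.6476818919181824, -0.0231335312128067), (0.08342896401882172, 0.023307131603360176), 1.900871992111206) [0.032616   0.03446933]
scene 0.66 201 ((0.6474728584289551, -0.027106214314699173), (0.08593980222940445, 0.024976303800940514), 4.140729904174805) [0.03176249 0.03526349]
scene 0.45 153 ((0.5196076035499573, -0.4524964988231659), (0.08146563172340393, 0.021949436515569687), 18.576459884643555) [0.02182997 0.02695907]
t 56.88 cur [ 0.648  -0.0251  0.1593] 2.5 tilt [-0. -0.] w 0.5 F [-0.8 -0.7  0.5] gf 0.0
50 0.000 -0.001 0.069 0 0 0.000; 50 0.000 -0.001 0.139 0 0 0.000; 50 0.000 -0.002 0.208 0 0 0.000; 50 0.000 -0.002 0.278 0 0 0.000; 50 0.000 -0.002 0.278 0 0 0.000
```

A lies in the case at (0.520,-0.452), its top at 0.024 as expected. Now for B.

Call:
jog_arm --motion "50 0 -0.002 0.069 0 0 0; 50 0 -0.003 0.139 0 0 0; 50 0 -0.003 0.208 0 0 0; 50 0 -0.003 0.278 0 0 0; 50 0 -0.003 0.278 0 0 0"

```text
time: 57.5
tool_pos: [0.645, -0.0228, 0.0166]
tool_rot: [-0.001, 1.0, 0.022, -0.004]
contact_force: [0.0, 1.2, 0.4]
gripper_width: 0.501
grasp_force: 0.0
```

Call:
jog_arm --motion "0 0 0 0 0 0 0; 0 0 0 0 0 0 0; 0 0 0 0 0 0 0; 0 0 0 0 0 0 0; 0 0 0 0 0 0 0"

```text
time: 58.12
tool_pos: [0.6492, -0.0233, 0.0222]
tool_rot: [0.0, 1.0, 0.022, 0.001]
contact_force: [-2.1, 0.6, 6.3]
gripper_width: 0.262
grasp_force: 60.3
```

```bash
python3 go.py 48 '0 .648 -.023 .15 2.5' '0 .494 -.376 .15 17.4 1' '0 .494 -.376 .012 17.4 1' | sed 's/-0.000/0/g'
```

```text
t 58.12 cur [ 0.6492 -0.0233  0.0222] 2.6 tilt [ 0.003 -0.   ] w 0.262 F [-2.1  0.6  6.3] gf 60.3
0 -0.001 0 -0.085 0 0 0.000; 0 -0.002 0 -0.170 0 0 0.001; 0 -0.002 -0.001 -0.256 0 0 0.001; 0 -0.040 0.076 -0.256 0 0 -0.018; 0 -0.078 0.153 -0.256 0 0 -0.038
0 -0.042 0.075 0 0 0 -0.019; 0 -0.084 0.149 0 0 0 -0.039; 0 -0.126 0.224 0 0 0 -0.058; 0 -0.168 0.298 0 0 0 -0.077; 0 -0.210 0.373 0 0 0 -0.096
0 -0.052 0.068 0 0 0 -0.019; 0 -0.105 0.136 0 0 0 -0.039; 0 -0.105 0.136 0 0 0 -0.039; 0 -0.105 0.136 0.092 0 0 -0.039; 0 -0.105 0.136 0.184 0 0 -0.039
0 0.000 0.000 0.092 0 0 0; 0 0.000 0.000 0.092 0 0 0; 0 0.000 0.000 0.092 0 0 0; 0 0.000 0.000 0.092 0 0 0; 0 0.000 0.000 0.092 0 0 0
```

Call:
jog_arm --motion "0 0 0 -0.085 0 0 0; 0 0 0 -0.17 0 0 0; 0 -0.002 -0.001 -0.256 0 0 0; 0 -0.04 0.076 -0.256 0 0 -0.018; 0 -0.078 0.153 -0.256 0 0 -0.038"

```text
time: 58.75
tool_pos: [0.6128, -0.1019, 0.1495]
tool_rot: [0.0, 0.999, 0.052, 0.001]
contact_force: [0.2, 0.9, -1.4]
gripper_width: 0.257
grasp_force: 59.6
```

Call:
jog_arm --motion "0 -0.042 0.075 0 0 0 -0.019; 0 -0.084 0.149 0 0 0 -0.039; 0 -0.126 0.224 0 0 0 -0.058; 0 -0.168 0.298 0 0 0 -0.077; 0 -0.21 0.373 0 0 0 -0.096"

```text
time: 59.38
tool_pos: [0.5264, -0.2987, 0.1483]
tool_rot: [0.0, 0.992, 0.123, 0.0]
contact_force: [0.6, -0.7, -0.4]
gripper_width: 0.262
grasp_force: 59.6
```

Call:
jog_arm --motion "0 -0.052 0.068 0 0 0 -0.019; 0 -0.105 0.136 0 0 0 -0.039; 0 -0.105 0.136 0 0 0 -0.039; 0 -0.105 0.136 0 0 0 -0.039; 0 -0.105 0.136 0 0 0 -0.039"

```text
time: 60.0
tool_pos: [0.4931, -0.3752, 0.1482]
tool_rot: [-0.0, 0.988, 0.152, 0.0]
contact_force: [-0.8, -0.6, -0.9]
gripper_width: 0.262
grasp_force: 59.5
```

```bash
python3 - <<'E'
from h import *
f=grab_frame('wrist'); save(f,'w10.png')
E
python3 go.py 48 '0 .494 -.376 .012 17.4 1' | sed 's/-0.000/0/g'
```

```text
t 60.05 cur [ 0.4931 -0.3752  0.1482] 17.5 tilt [0. 0.] w 0.262 F [ 0.6 -0.7 -0.4] gf 59.5
0 0.000 0.001 0.091 0 0 0.000; 0 0.001 0.001 0.182 0 0 0.001; 0 0.001 0.002 0.272 0 0 0.001; 0 0.001 0.002 0.272 0 0 0.001; 0 0.001 0.002 0.272 0 0 0.001
```

View pics/w10.png

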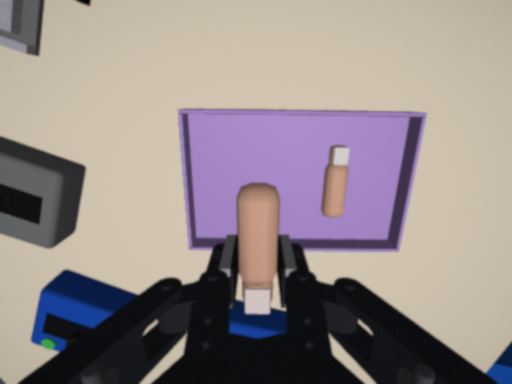

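Call:
jog_arm --motion "0 0 0.001 0.091 0 0 0; 0 0.001 0.001 0.182 0 0 0; 0 0.001 0.002 0.26 0 0 0; 0 0.001 0.002 0.27 0 0 0; 0 0.001 0.002 0.27 0 0 0"

```text
time: 60.68
tool_pos: [0.4938, -0.3766, 0.0137]
tool_rot: [-0.0, 0.988, 0.152, -0.0]
contact_force: [0.9, 0.1, 0.0]
gripper_width: 0.26
grasp_force: 62.1
```

Call:
jog_arm --motion "50 0 0 0 0 0 0; 50 0 0 0 0 0 0; 50 0 0 0 0 0 0; 50 0 0 -0.08 0 0 0; 50 0 0 -0.16 0 0 0"

```text
time: 61.3
tool_pos: [0.493, -0.3767, 0.0938]
tool_rot: [-0.001, 0.988, 0.152, -0.0]
contact_force: [0.5, -0.8, 0.3]
gripper_width: 0.501
grasp_force: 0.0
```

```bash
python3 go.py 50 '50 .494 -.376 .14 17.4' '45 .629 -.175 .14 -2 1' '45 .629 -.175 .025 -2 2' '0 .629 -.175 .025 -2 4'| sed 's/-0.000/0/g'
```

```text
t 61.3 cur [ 0.493  -0.3767  0.0938] 17.4 tilt [-0.001  0.001] w 0.501 F [ 0.5 -0.8  0.3] gf 0.0
50 0.002 -0.001 -0.092 0 0 0.000; 45 0.078 -0.061 -0.092 0 0 0.045; 45 0.154 -0.122 -0.092 0 0 0.091; 45 0.229 -0.182 -0.092 0 0 0.136; 45 0.305 -0.243 -0.092 0 0 0.181
45 0.057 -0.079 0 0 0 0.045; 45 0.057 -0.079 0 0 0 0.045; 45 0.057 -0.079 0.077 0 0 0.045; 45 0.057 -0.079 0.153 0 0 0.045; 45 0.057 -0.079 0.230 0 0 0.045
45 0.000 0 0 0 0 0; 45 0.000 0 0 0 0 0; 0 0.000 0 0 0 0 0; 0 0.000 0 0 0 0 0; 0 0.000 0 0 0 0 0
0 0.000 0 0 0 0 0; 0 0.000 0 0 0 0 0; 0 0.000 0 0 0 0 0; 0 0.000 0 0 0 0 0; 0 0.000 0 0 0 0 0
```

Call:
jog_arm --motion "50 0 0 -0.092 0 0 0; 45 0.078 -0.061 -0.092 0 0 0.045; 45 0.154 -0.122 -0.092 0 0 0.091; 45 0.229 -0.182 -0.092 0 0 0.136; 45 0.305 -0.243 -0.092 0 0 0.181"

```text
time: 61.92
tool_pos: [0.6032, -0.2142, 0.1397]
tool_rot: [0.0, 1.0, 0.015, 0.0]
contact_force: [0.9, 0.2, -0.4]
gripper_width: 0.454
grasp_force: 0.0
```

Call:
jog_arm --motion "45 0.057 -0.079 0 0 0 0.045; 45 0.057 -0.079 0 0 0 0.045; 45 0.057 -0.079 0 0 0 0.045; 45 0.057 -0.079 0 0 0 0.045; 45 0.057 -0.079 0 0 0 0.045"

```text
time: 62.55
tool_pos: [0.6292, -0.1761, 0.1393]
tool_rot: [0.0, 1.0, -0.018, -0.0]
contact_force: [0.7, -0.4, 1.2]
gripper_width: 0.448
grasp_force: 0.0
```

```bash
python3 - <<'E'
from h import *
f=grab_frame('scene'); P=pts(f)
for d in cut_out('scene','finger0'):
    q=P[d['pixels']]; q=q[(q[:,2]>.006)&(q[:,2]<.05)]
    if len(q)>12: print(round(d['p'],2),len(q),cv2.minAreaRect(q[:,:2].astype(np.float32)),np.percentile(q[:,2],[50,95]))
E
python3 go.py 45 '45 .629 -.175 .025 -2 2' | sed 's/-0.000/0/g'
```

```text
0.64 172 ((0.49641159176826477, -0.3780531585216522), (0.08125367760658264, 0.02491825632750988), 17.80713653564453) [0.02142826 0.02518868]
0.51 162 ((0.5201177000999451, -0.4537625312805176), (0.08058416843414307, 0.02350485511124134), 14.784811973571777) [0.02188483 0.02512626]
t 62.65 cur [ 0.6293 -0.1758  0.1393] -2.1 tilt [-0. -0.] w 0.449 F [ 0.9 -0.6  1.1] gf 0.0
45 0 0 0.076 0 0 0; 45 0 -0.001 0.152 0 0 0; 45 -0.001 -0.001 0.229 0 0 -0.001; 45 -0.001 -0.001 0.229 0 0 -0.001; 45 -0.001 -0.001 0.229 0 0 -0.001
```

Both fingers are flat in the case. I push the empty tray home.

Call:
jog_arm --motion "45 0 0 0.076 0 0 0; 45 0 0 0.152 0 0 0; 45 0 0 0.229 0 0 0; 45 0 0 0.229 0 0 0; 0 0 0 0.229 0 0 0"

```text
time: 63.28
tool_pos: [0.6306, -0.1756, 0.0264]
tool_rot: [0.0, 1.0, -0.018, 0.001]
contact_force: [0.4, -0.5, 0.3]
gripper_width: 0.248
grasp_force: 0.0
```

Call:
jog_arm --motion "0 0 0 0 0 0 0; 0 0 0 0 0 0 0; 0 0 0 0 0 0 0; 0 0 0 0 0 0 0; 0 0 -0.01 0 0 0 0"

```text
time: 63.9
tool_pos: [0.6315, -0.1714, 0.0276]
tool_rot: [0.001, 1.0, -0.017, 0.002]
contact_force: [-0.9, -2.6, 6.0]
gripper_width: 0.102
grasp_force: 62.2
```

Call:
jog_arm --motion "0 0 -0.03 0 0 0 0; 0 0 -0.08 0 0 0 0; 0 0 -0.13 0 0 0 0; 0 0 -0.18 0 0 0 0; 0 0 -0.23 0 0 0 0"

```text
time: 64.53
tool_pos: [0.6351, -0.0555, 0.0276]
tool_rot: [0.001, 1.0, -0.017, 0.001]
contact_force: [-2.8, -3.2, 7.6]
gripper_width: 0.102
grasp_force: 62.5
```

Call:
jog_arm --motion "0 0 -0.05 0 0 0 0; 0 0 -0.1 0 0 0 0; 0 0 -0.15 0 0 0 0; 0 0 -0.19 0 0 0 0; 0 0 -0.22 0 0 0 0"

```text
time: 65.15
tool_pos: [0.6386, 0.0552, 0.0276]
tool_rot: [0.001, 1.0, -0.017, 0.001]
contact_force: [-5.0, -2.2, 9.3]
gripper_width: 0.101
grasp_force: 62.7
```

Call:
jog_arm --motion "0 0 -0.015 0 0 0 0; 0 0 -0.03 0 0 0 0; 0 0 -0.04 0 0 0 0; 0 0 -0.046 0 0 0 0; 0 0 -0.05 0 0 0 0"

```text
time: 65.78
tool_pos: [0.6394, 0.0797, 0.0276]
tool_rot: [0.0, 1.0, -0.017, 0.001]
contact_force: [-6.0, -1.3, 10.2]
gripper_width: 0.101
grasp_force: 62.8
```

Call:
jog_arm --motion "0 0 -0.004 0 0 0 0; 0 0 -0.008 0 0 0 0; 0 0 -0.012 0 0 0 0; 0 0 -0.016 0 0 0 0; 0 0 -0.018 0 0 0 0"

```text
time: 66.4
tool_pos: [0.6395, 0.084, 0.0276]
tool_rot: [0.005, 1.0, -0.017, 0.0]
contact_force: [-6.7, -18.6, 10.8]
gripper_width: 0.106
grasp_force: 63.0
```

The tray is at its home stop. I release, rise, and do a last check.

Call:
jog_arm --motion "0 0 0.006 0 0 0 0; 40 0 0.008 0 0 0 0; 40 0 0.008 0 0 0 0; 40 0 0.008 0 0 0 0; 40 0 0.008 -0.08 0 0 0"

```text
time: 67.03
tool_pos: [0.6351, 0.0851, 0.0605]
tool_rot: [0.0, 1.0, -0.017, -0.005]
contact_force: [-0.3, 0.2, 0.9]
gripper_width: 0.404
grasp_force: 0.0
```

Call:
jog_arm --motion "40 0 0 -0.09 0 0 0; 40 0 0 -0.18 0 0 0; 40 0 0 -0.27 0 0 0; 40 -0.05 0.05 -0.32 0 0 0; 40 -0.1 0.1 -0.35 0 0 0"

```text
time: 67.65
tool_pos: [0.5871, 0.0365, 0.2418]
tool_rot: [0.0, 1.0, -0.017, 0.001]
contact_force: [0.2, -0.6, -0.5]
gripper_width: 0.401
grasp_force: 0.0
```

```bash
python3 - <<'E'
from h import *
f=grab_frame('scene'); save(f,'s11.png')
for t in('finger0','tray_tab','stick_ball','phone','flask','jar'): print(t,[(round(d['p'],2),np.round(d['at'],3).tolist()) for d in place_of('scene',t)])
E
```

```text
finger0 [(0.73, [0.518, -0.454, 0.016]), (0.71, [0.57, 0.464, 0.002]), (0.57, [0.492, -0.377, 0.017])]
tray_tab [(0.89, [0.634, 0.082, 0.056]), (0.19, [0.516, -0.455, 0.015])]
stick_ball [(0.73, [0.411, -0.127, 0.129]), (0.67, [0.26, -0.225, 0.128]), (0.56, [0.33, 0.155, 0.132]), (0.53, [0.294, -0.413, 0.131]), (0.5, [0.765, -0.322, 0.13])]
phone [(0.83, [0.791, 0.183, -0.0]), (0.56, [0.493, -0.378, 0.018]), (0.36, [0.414, -0.126, 0.13])]
flask [(0.84, [0.573, 0.465, 0.004])]
jar [(0.98, [0.792, -0.033, 0.004]), (0.4, [0.632, 0.084, 0.053])]
```

View pics/s11.png

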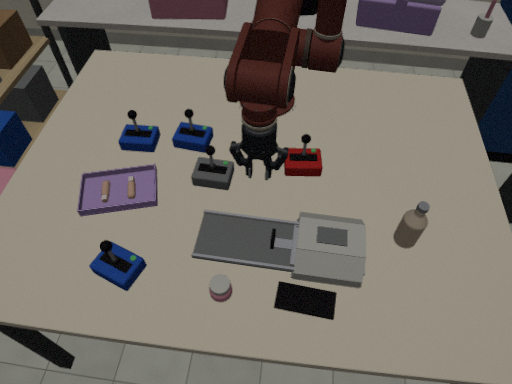

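The final view shows both fingers in the case at (106,191) and (131,187), the tray home with its tab at (274,239), and the stick upright.

```bash
python3 -c "
from plant import job_done
print(job_done())"
```

```text
the job is handed in; nothing more can be done
None
```

I handed the job in: both fingers present were cured under the lamp and now lie flat and unstacked in the lilac case, the empty tray is fully home, the grey jog stick is back at centre, and the phone, flask and jar stand where they did.

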